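# Register a plaster block in a length gauge

### The arm

A 6-joint arm with a two-finger parallel gripper is mounted at the origin on a cart in front of the work surface, level with it; the furniture and walls round the work are solid. World frame = base frame: x ahead of the robot, y to its left, z up, the work surface at z = 0. Lengths are in m, angles in rad, forces in N, time in s.
With the tool pointing down it reaches from about 0.225 to 0.875 m from the base axis. Payload 3.4 kg.
Tool frame: the origin (TCP) lies midway between the tips of the shut fingers; the grasp point (between the pads) lies 19 mm behind it; z points along the fingers, y is the direction in which the jaws open and shut (so a half turn about z gives the same grasp; the last joint's range is limited). The gripper opens to 85 mm and grips with 20 to 120 N. Pads are 22 mm wide; open, the fingers measure 114 mm over their backs; the gripper's body (76 mm by 85 mm) begins 54 mm behind the grasp point. The pads swing forward as they close: fully open they stand 13 mm farther back than shut.
Start: joints at [1.033, 0.276, 1.505, -0, 1.361, -0.121], TCP at [0.233, 0.526, 0.231] pointing down, gripper open.
Joint ranges: [-2.89, 2.89], [-0.75, 2.08], [0.22, 2.7], [-1.18, 4.32], [0.11, 2.71], [-2.7, 2.7]. Speed limits (rad/s): [2.57, 2.57, 3.14, 3.14, 3.14, 3.14].

### API

Orientations are given as a rotation vector (axis times angle).
In Python, from rig import status, vision, ticket gives the robot as it stands.
- The arm moves only by the shell command python3 -m jog 'ROWS' [FORCE]. ROWS is text: rows parted by semicolons, each of 7 numbers parted by spaces: the gripper command: -1 is fully open, 1 is shut, values between are in proportion, then the shift along the tool's x, y, z scaled (see below), then the turn, a rotation vector about the tool's x, y, z scaled (see below). A call has 1 to 20 rows; each row shifts and turns the pose as measured when the row begins, along the tool's axes as they then stand; what a row does not reach is not made up. The controller multiplies each number of a shift by 0.05 m and each number of a turn by 45 degrees. A row lasts 1/12 s, in which the tool goes at most 41.7 mm and 7.16 degrees, less where a joint would pass 70% of its speed; a pose out of reach is approached as far as the arm can. A call with a number of a shift or a turn outside -1 to 1 is refused whole. A call with a gripper value outside its range is refused whole. The fingers move at their own pace and stop on an object; FORCE is the grip in N (left out, the last holds). Time passes only in rows, so rows that do not move let the fingers close. It gives the time, the measured TCP pose, the force and the opening at its end, in the units of the state.
- status.read_state(): the state, without advancing time (a new reading comes with each control period).
- vision.grab_frame(name): name is "scene" or "top" or "wrist"; returns the picture (400x640x3 uint8, blue, green, red); there is no depth.
- vision.camera_info(name): a dict with "mtx" (3x3 intrinsics, pixels), "k1" (the pictures are not rectified: a ray, as slopes to the right and down, at radius r is drawn at 1 + k1 r^2 times it, then the intrinsics apply), "xyz" and "orientation" of the camera in the world; the wrist camera has in their place "T_tool_cam" (4x4, takes a point from camera to tool coordinates, whose origin is the TCP and whose axes are the flange's). Camera axes: x right, y down, z forward; pixel columns grow to the right and rows downward; lengths in m; the calibration is good to about 2 mm. A picture is of the moment at which its call begins: read the wrist's pose just before it. camera_info takes no time and is no camera call.
- ticket.job_done(): hands the job in, once; it reports no verdict.
The state is a dict: "time_s": time; "q": joint angles; "joint_vel": joint speeds; "effort": joint torques, N m; "eef_pos": TCP position; "tcp_rot": TCP orientation; "wrist_force": force on the tool from outside, world axes, zero at the start; "moment": the same for the moment, N m; "opening": opening from 0.0 (shut) to 1.0 (fully open).
Only numpy, scipy, OpenCV 4.12 (cv2) and the standard library are available. Lean on these libraries where they do the work, as an engineer would, in place of code of your own. Each camera call takes 0.05 s, during which the arm holds its last target.

### The job

Lift the plaster block out of its wooden casting frame and stand it right way up in the length gauge, its length running from jaw to jaw. Push it back until its long side is flush against the gauge's back fence while the sliding jaw is still open, then slide the jaw (by its red thumb plate) until it presses the block firmly against the fixed anvil, and leave it shut on the block. Never tip the block over and leave the other things on the table where they are.

Things in the scene. Friction and masses are not known exactly. Their poses are not given: they have to be found in the camera images.
- block: Loose white plaster block, 0.12-0.22 kg: 66 mm long (x), 42 mm thick (y), 42 mm high (z); the 66x42 mm faces at +y and -y are its long sides. Origin: centre of its underside. In the frame only its ends are free to grip (66 mm). In the gauge there is no finger room at its ends, so it must be held there by the long sides (42 mm): stand it on the table in between and take it again.
- casting_frame: Fixed wooden frame, origin on the table under its centre. Base board 10 mm high, 62 (x) by 70 mm (y), the block stands on it. Two side boards along the block's long sides: 62 mm long, 12 mm thick, 46 mm apart (2 mm play each side), tops 55 mm above the table, 3 mm above the block; 78 mm wide over its cleats. Ends (+x, -x) and top open. Block x lies along frame x.
- gauge: Fixed length gauge, origin on the table under the middle of its mouth; x points to the back. Grey deck, top 12 mm above the table, x -60 to +50 mm, y -117 to +73 mm. Front (-x) and top open, fence at the back, anvil on the +y side, sliding jaw on the -y side. The registered block has its origin at x +19, y +12, z +12 mm here, its length along gauge y (either way round).
- fence (a point): Middle of the front face of the gauge's steel back fence, 34 mm above the table, at gauge x +40 mm; the face spans gauge y -67 to +61 mm and reaches 56 mm above the table. Push the block to it low down, near the deck: pushed near its top it leans and its foot stays back.
- anvil (a point): Middle of the inner face of the gauge's fixed steel anvil, 34 mm above the table, at gauge y +45 mm; the anvil is 16 mm thick, spans gauge x -46 to +46 mm and reaches 56 mm above the table.
- jaw (a joint): Sliding jaw, 0 to 0.060 m, growing towards the anvil (gauge +y). The inner face of its steel plate (12 mm thick, gauge x -40 to +36 mm, top 55 mm above the table) is at gauge y = -45 mm + this value; opening = 90 mm - this value. Starts at 0 to 0.008; 0.024 when shut on the block. About 2 N friction; stays where left.
- thumb (a point): Middle of the outer (gauge -y) face of the jaw's red thumb plate, 55 mm outside the jaw's inner face, 38 mm above the table. The plate is upright, 40 mm wide along gauge x, 10 mm thick, top 55 mm above the table. Push here towards gauge +y, or pinch it across its 10 mm (33 mm free between it and the steel plate, above a carriage 22 mm high).
- table_frog: Bystander: small white plaster frog; leave it. Origin under its centre.
- table_owl: Bystander: small white plaster owl; leave it. Origin under its centre.
- table_rabbit: Bystander: small white plaster rabbit; leave it. Origin under its centre.
- cast_heart_2: Bystander: flat white plaster heart, 69x66x15 mm; leave it. Origin under its centre.
- cast_star_1: Bystander: flat white plaster star, 52x50x13 mm; leave it. Origin under its centre.
- mixing_cup: Bystander: blue mixing cup, 89 mm wide, 62 mm high; leave it. Origin under its centre.
- stump_tall: Bystander: white plaster tree-stump planter, 93x86x90 mm; leave it. Origin under its centre.
Things that resemble listed ones, but are neither listed nor needed, are in the scene too. Leave any green look-alike of the block alone. There is more than one size of the gauge; the one meant has the size given above.

How it is judged:
On the way, in this order (a step that is already met when the one before it is completed fails the run):
1. the block stands in the gauge flush against the back fence (within 2 mm and 0.035 rad) while the jaw is still open (value below 0.018) (x of block in the frame of gauge between 0.017 and 0.021 m and angle between the x axis of block and the y axis of gauge, either way round below 0.035 rad and angle between block's own z axis and vertical below 0.035 rad and z of block in the frame of gauge between 0.009 and 0.015 m and value of joint jaw below 0.018 m), for 0.2 s.
2. the jaw, slid shut, presses on the block with more than 2 N (contact force between jaw and block above 2 N and value of joint jaw above 0.022 m), for 0.01 s.
At the end, for the whole second after the job is handed in: the block stands upright on the gauge's deck, its long side within 2 mm and 0.035 rad of flush with the back fence, its end within 2 mm of the anvil, the jaw shut on its other end (value 0.024 within 0.002), all at rest (x of block in the frame of gauge between 0.017 and 0.021 m and angle between the x axis of block and the y axis of gauge, either way round below 0.035 rad and angle between block's own z axis and vertical below 0.035 rad and z of block in the frame of gauge between 0.009 and 0.015 m and y of block in the frame of gauge between 0.01 and 0.014 m and value of joint jaw between 0.022 and 0.026 m and linear speed of block below 0.01 m/s); the robot touches nothing.
It fails at once if the block is tipped more than 0.6 rad (angle between block's own z axis and vertical above 0.6 rad).
It fails at once if a bystander is moved more than 30 mm (distance of any of table_frog, table_owl, table_rabbit, cast_heart_2, cast_star_1, mixing_cup, stump_tall from where it was at the start of the episode above 0.03 m).
It also fails if it takes over 72 s, if anything falls off the work surface, if the arm or the gripper's body presses on something with over 40 N, if the wrist force passes 120 N, or if a joint passes its speed limit or range.

## Working session

There is one attempt and no reset: what is moved stays moved. The work goes in short steps, Python scripts to look and compute and a shell command to move; the robot and the scene stay as the last step left them, time stands still between calls to the robot, and variables do not carry over. Pictures are saved under pics/ and viewed, and the job is handed in when it is done.

```bash
mkdir -p pics; ls
python3 - <<'E'
from rig import status, vision
import cv2
s=status.read_state(); print(s)
for n in ("scene","top","wrist"):
    print(n, vision.camera_info(n))
    cv2.imwrite(f"pics/{n}0.png",vision.grab_frame(n))
E
```

```text
pics
{'time_s': 0.0, 'q': array([ 1.03299527e+00,  2.76593977e-01,  1.50616447e+00,  9.96951671e-06,
        1.36069891e+00, -1.21009638e-01]), 'joint_vel': array([-0.00030844, -0.00029935, -0.00111315, -0.00161794, -0.00072301,
       -0.00031872]), 'effort': array([ 3.46198767e-04, -4.16781414e+01, -2.45811886e+01, -4.69766983e-04,
        1.11128765e-02, -4.69975674e-06]), 'eef_pos': array([0.23250252, 0.52530218, 0.23042781]), 'tcp_rot': array([-6.49842204e-01, -3.07302039e+00,  2.76609319e-03]), 'wrist_force': array([-0.56684916,  0.55179131, -0.41893447]), 'moment': array([ 0.0549978 , -0.01110378, -0.0339136 ]), 'opening': 1.000849162360044}
scene {'mtx': array([[498.80624572,   0.        , 316.94223617],
       [  0.        , 498.80624572, 207.59697633],
       [  0.        ,   0.        ,   1.        ]]), 'k1': -0.05331639340466138, 'xyz': array([ 1.01759138, -1.33125825,  1.14856603]), 'orientation': array([-2.24118755, -0.37511424,  0.19128804])}
top {'mtx': array([[390.4169852 ,   0.        , 323.68779332],
       [  0.        , 390.4169852 , 201.73806822],
       [  0.        ,   0.        ,   1.        ]]), 'k1': -0.04030547790667877, 'xyz': array([ 0.47255755, -0.10307513,  1.1291695 ]), 'orientation': array([-2.14928114,  2.20394395, -0.09380058])}
wrist {'mtx': array([[354.60260523,   0.        , 318.96150987],
       [  0.        , 354.60260523, 203.73758552],
       [  0.        ,   0.        ,   1.        ]]), 'k1': -0.06263802475577199, 'T_tool_cam': array([[-1.74948253e-03, -9.49249261e-01, -3.14519920e-01,
         8.15755384e-02],
       [ 9.99998327e-01, -1.82875145e-03, -4.30454000e-05,
        -4.34883911e-04],
       [-5.34317947e-04, -3.14519469e-01,  9.49250872e-01,
        -1.42525265e-01],
       [ 0.00000000e+00,  0.00000000e+00,  0.00000000e+00,
         1.00000000e+00]])}
```

View pics/scene0.png

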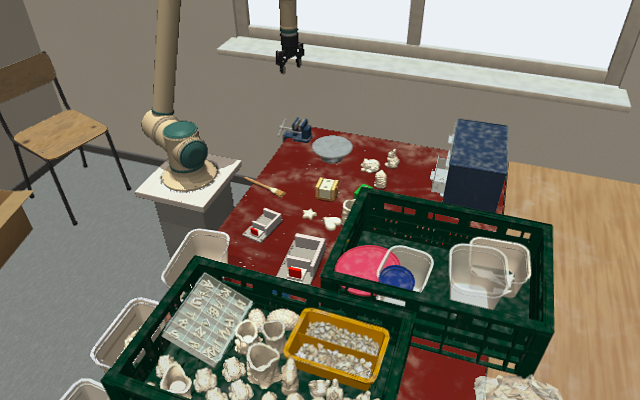

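View pics/top0.png

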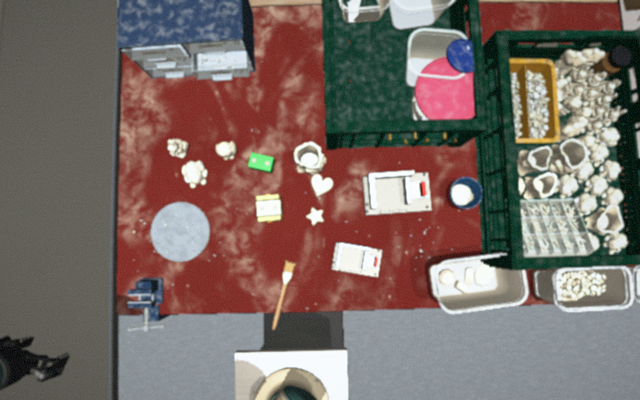

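View pics/wrist0.png

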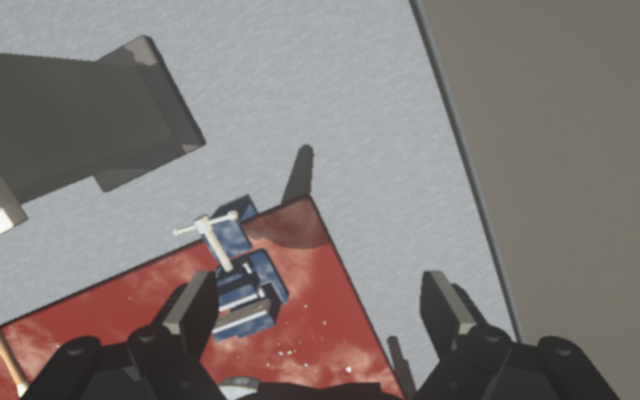

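The top picture shows two gauges, a large one at about (398,192) and a small one at (357,259). The frame holding the block is at (268,208), and the green look-alike is at (261,162). I'll enlarge these next.

```bash
cat > h.py <<'E'
import numpy as np, cv2
from scipy.spatial.transform import Rotation as R
from rig import status, vision
def cam(name, st=None):
    i=vision.camera_info(name); T=np.eye(4)
    if name=="wrist":
        Tt=np.eye(4); Tt[:3,:3]=R.from_rotvec(st["tcp_rot"]).as_matrix(); Tt[:3,3]=st["eef_pos"]; T=Tt@i["T_tool_cam"]
    else:
        T[:3,:3]=R.from_rotvec(i["orientation"]).as_matrix(); T[:3,3]=i["xyz"]
    return i["mtx"],i["k1"],T
def px2w(c,uv,z):
    K,k,T=c; uv=np.atleast_2d(np.asarray(uv,float))
    s=cv2.undistortPoints(uv[:,None],K,np.array([k,0,0,0,0.])).reshape(-1,2)
    d=np.c_[s,np.ones(len(s))]@T[:3,:3].T
    return T[:3,3]+d*((z-T[2,3])/d[:,2:3])
def w2px(c,P):
    K,k,T=c; P=np.atleast_2d(P); p=(P-T[:3,3])@T[:3,:3]
    s=p[:,:2]/p[:,2:]; r2=(s**2).sum(1,keepdims=True)
    s=s*(1+k*r2); return s@K[:2,:2].T+K[:2,2]
def crop(img,x0,y0,x1,y1,f,fn):
    cv2.imwrite(fn,cv2.resize(img[y0:y1,x0:x1],None,fx=f,fy=f,interpolation=cv2.INTER_CUBIC))
E
python3 - <<'E'
from h import *
im=cv2.imread("pics/top0.png")
crop(im,330,160,490,280,5,"pics/tg.png")
crop(im,230,140,350,230,6,"pics/tf.png")
c=cam("top")
print(px2w(c,[[398,192],[357,259],[268,208],[261,162]],0.03).round(3))
E
```

```text
[[ 0.591 -0.315  0.03 ]
 [ 0.405 -0.193  0.03 ]
 [ 0.554  0.054  0.03 ]
 [ 0.687  0.073  0.03 ]]
```

View pics/tg.png

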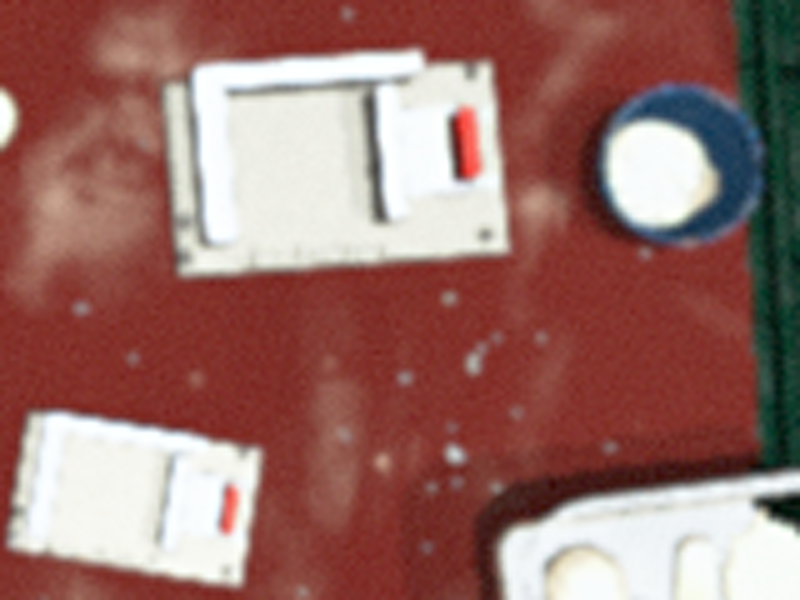

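View pics/tf.png

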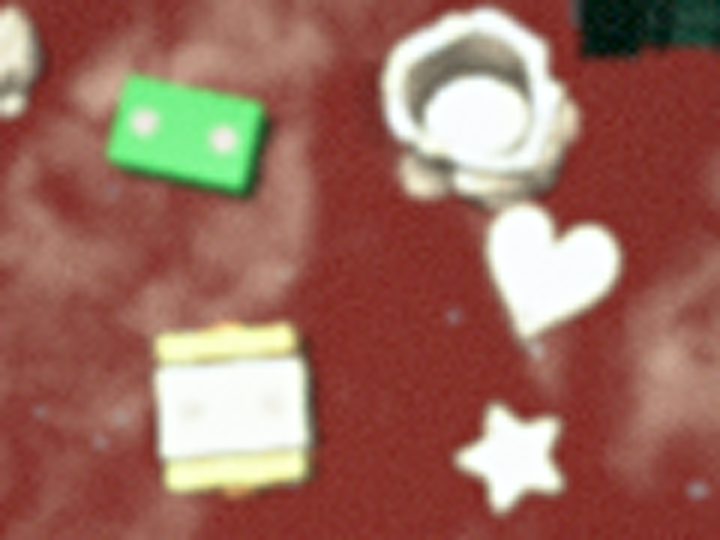

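```bash
cat >> h.py <<'E'
from scipy.optimize import least_squares
def fit(c,model,uv,x0):
    model=np.asarray(model,float); uv=np.asarray(uv,float)
    def f(p):
        cs,sn=np.cos(p[2]),np.sin(p[2])
        P=np.c_[p[0]+cs*model[:,0]-sn*model[:,1],p[1]+sn*model[:,0]+cs*model[:,1],model[:,2]]
        return (w2px(c,P)-uv).ravel()
    r=least_squares(f,x0,x_scale=[.01,.01,.1]); return r.x,r.fun.reshape(-1,2)
E
python3 - <<'E'
from h import *
c=cam("top"); a=lambda L,x,y,f:[(x+(u+.5)/f-.5,y+(v+.5)/f-.5) for u,v in L]
g=a([(163,84),(493,62),(510,255),(178,275)],330,160,5)
W=px2w(c,g,0.012); print(np.linalg.norm(np.diff(W[[0,1,2,3,0]],axis=0),axis=1))
p,r=fit(c,[(50,73,12),(50,-117,12),(-60,-117,12),(-60,73,12)]*np.array([.001]),g,[.6,-.3,0]); print(p,r.round(1))
# jaw inner top edge / anvil
print(px2w(c,a([(372,85),(385,220)],330,160,5),0.055), px2w(c,a([(455,108),(480,180)],330,160,5),.055))
b=a([(157,370),(305,360),(311,452),(163,462)],230,140,6)
W=px2w(c,b,0.052); print(W.mean(0),np.linalg.norm(np.diff(W[[0,1,2,3,0]],axis=0),axis=1))
# block: x along world y
p,r=fit(c,[(-33,21,52),(33,21,52),(33,-21,52),(-33,-21,52)]*np.array([.001]),b,[.55,.05,-1.57]); print(p,r.round(1))
T=R.from_rotvec(status.read_state()["tcp_rot"]).as_matrix(); print(T)
for n,q in dict(frog=0).items():pass
print(px2w(c,[[290,258],[316,216],[321,184],[310,155],[225,150]],0.02))
E
```

```text
[0.19216152 0.11234021 0.1915719  0.11074931]
[ 0.59284792 -0.29283977  0.03920829] [[ 0.4  0.1]
 [-0.3  0.4]
 [-0.4 -0.4]
 [ 0.2 -0.1]]
[[ 0.6304812  -0.32869211  0.055     ]
 [ 0.55500461 -0.33263274  0.055     ]] [[ 0.6164604  -0.37442967  0.055     ]
 [ 0.57590166 -0.38644899  0.055     ]]
[0.5524528 0.0493503 0.052    ] [0.06863561 0.04266843 0.0684029  0.04269036]
[ 0.55244727  0.04934715 -1.52526304] [[ 0.5  0.1]
 [-0.4  0.1]
 [-0.5 -0.1]
 [ 0.4 -0.1]]
[[-9.14387094e-01  4.04840411e-01 -6.95181152e-04]
 [ 4.04840978e-01  9.14386337e-01 -1.18733584e-03]
 [ 1.54982617e-04 -1.36712239e-03 -9.99999053e-01]]
[[ 0.41217039 -0.00467343  0.02      ]
 [ 0.52884923 -0.08076221  0.02      ]
 [ 0.62014368 -0.09721335  0.02      ]
 [ 0.70522308 -0.06755871  0.02      ]
 [ 0.72652617  0.17830025  0.02      ]]
```

```bash
cat >> h.py <<'E'
def plan(pos,yaw=None,n=None):
    """suggest: total turn about tool z and per-row shifts (units of the rows), tool kept pointing down.
    yaw = world angle of tool x axis"""
    s=status.read_state(); M=R.from_rotvec(s["tcp_rot"]).as_matrix()
    y0=np.arctan2(M[1,0],M[0,0]); yaw=y0 if yaw is None else yaw
    dy=(yaw-y0+np.pi)%(2*np.pi)-np.pi
    T=np.column_stack([(np.cos(yaw),np.sin(yaw),0),(np.sin(yaw),-np.cos(yaw),0),(0,0,-1)])
    rv=R.from_matrix(M.T@T).as_rotvec()
    d=np.asarray(pos)-s["eef_pos"]
    if n is None: n=int(np.ceil(max(np.linalg.norm(d)/.040,np.linalg.norm(rv)/np.radians(7),1)))
    print("t",round(s["time_s"],2),"pos",s["eef_pos"].round(4),"yaw",y0.round(4),"open",round(s["opening"],3),"F",s["wrist_force"].round(1),"n",n)
    print(" turn/row",(rv/np.radians(45)/n).round(3)," total now-frame shift",(M.T@d/.05).round(2), "final-frame",(T.T@d/.05).round(2))
    Mi=M.copy()
    for i in range(n):
        print("  ",(Mi.T@d/n/.05).round(3)); Mi=Mi@R.from_rotvec(rv/n).as_matrix()
E
python3 - <<'E'
from h import *
plan([.552,.049,.22],np.pi+.045)
E
```

```text
t 0.15 pos [0.2326 0.5254 0.2306] yaw 2.7248 open 0.999 F [0.  0.5 0. ] n 15
 turn/row [-0.    -0.    -0.039]  total now-frame shift [-9.7  -6.13  0.22] final-frame [-5.95 -9.81  0.21]
   [-0.647 -0.408  0.015]
   [-0.634 -0.428  0.015]
   [-0.62  -0.447  0.015]
   [-0.606 -0.466  0.015]
   [-0.592 -0.485  0.015]
   [-0.576 -0.503  0.015]
   [-0.561 -0.52   0.015]
   [-0.544 -0.537  0.014]
   [-0.527 -0.554  0.014]
   [-0.51  -0.57   0.014]
   [-0.492 -0.585  0.014]
   [-0.474 -0.6    0.014]
   [-0.455 -0.614  0.014]
   [-0.436 -0.628  0.014]
   [-0.417 -0.641  0.014]
```

```bash
python3 -m jog '-1 -.64 -.41 0 0 0 -.04;-1 -.63 -.43 0 0 0 -.04;-1 -.62 -.45 0 0 0 -.04;-1 -.6 -.47 0 0 0 -.04;-1 -.59 -.49 0 0 0 -.04;-1 -.58 -.5 0 0 0 -.04;-1 -.56 -.52 0 0 0 -.04;-1 -.54 -.54 0 0 0 -.04;-1 -.53 -.55 0 0 0 -.04;-1 -.51 -.57 0 0 0 -.04;-1 -.49 -.59 0 0 0 -.04;-1 -.47 -.6 0 0 0 -.04;-1 -.45 -.61 0 0 0 -.04;-1 -.44 -.63 0 0 0 -.04;-1 -.42 -.64 0 0 0 -.04' 20
python3 - <<'E'
from h import *
plan([.552,.049,.22],np.pi+.045)
E
```

```text
time_s: 1.4
eef_pos: [0.5663, 0.0404, 0.2245]
tcp_rot: [0.144, -3.131, -0.003]
wrist_force: [0.8, 0.4, 0.0]
opening: 0.998
t 1.4 pos [0.5663 0.0404 0.2245] yaw -3.0497 open 0.998 F [0.8 0.4 0. ] n 1
 turn/row [ 0.003 -0.009  0.06 ]  total now-frame shift [0.27 0.2  0.09] final-frame [0.28 0.18 0.09]
   [0.268 0.197 0.093]
```

```bash
python3 -m jog '-1 .27 .2 .09 0 0 .06;-1 0 0 0 0 0 0;-1 0 0 0 0 0 0'
python3 - <<'E'
from h import *
s=status.read_state(); im=vision.grab_frame("wrist"); cv2.imwrite("pics/w1.png",im)
plan([.552,.049,.22],np.pi+.045)
c=cam("wrist",s); np.save("c1.npy",c[2])
E
```

```text
time_s: 1.65
eef_pos: [0.5581, 0.0396, 0.2179]
tcp_rot: [0.053, -3.136, 0.004]
wrist_force: [0.2, -0.2, -0.1]
opening: 1.003
t 1.7 pos [0.5571 0.0402 0.2177] yaw -3.1073 open 1.001 F [-1.2  0.4  0.5] n 1
 turn/row [-0.002 -0.009 -0.014]  total now-frame shift [ 0.1   0.18 -0.05] final-frame [ 0.09  0.18 -0.05]
   [ 0.097  0.178 -0.046]
```

View pics/w1.png

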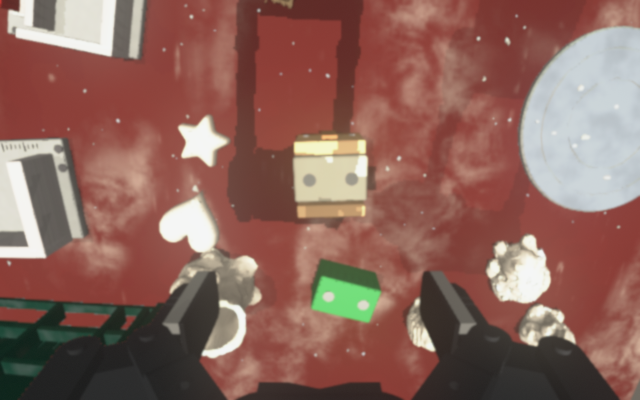

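Run:
```python
from h import *
im=cv2.imread("pics/w1.png")
crop(im,280,120,380,230,5,"pics/w1c.png")
```

```text
(no output)
```

View pics/w1c.png

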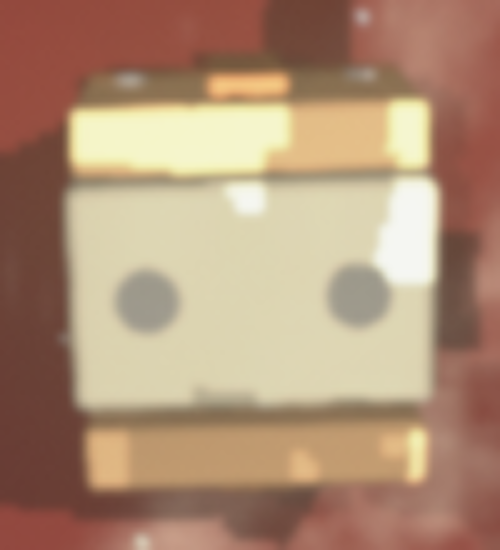

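```bash
cat >> h.py <<'E'
def un(L,x,y,f): return [(x+(u+.5)/f-.5,y+(v+.5)/f-.5) for u,v in L]
def blk(z,a,b): # corners top: (-x world side: right(+y), ...) order TL,TR,BR,BL in wrist image w/ tool x=-X
    return np.array([(-a,-b,z),(-a,b,z),(a,b,z),(a,-b,z)])
E
python3 - <<'E'
from h import *
i=vision.camera_info("wrist"); c=(i["mtx"],i["k1"],np.load("c1.npy"))
p,r=fit(c,blk(.052,.021,.033),un([(66,190),(438,178),(432,402),(78,408)],280,120,5),[.55,.05,0]); print(p,r.round(1))
W=px2w(c,un([(66,190),(438,178),(432,402),(78,408)],280,120,5),.052);print(W,np.linalg.norm(np.diff(W[[0,1,2,3,0]],axis=0),axis=1))
# frame boards top outer corners z .055
p,r=fit(c,blk(.055,.035,.031),un([(70,108),(430,100),(426,482),(90,490)],280,120,5),[.55,.05,0]); print(p,r.round(1))
E
```

```text
[0.55408192 0.04920982 0.05743853] [[-0.4 -0.9]
 [ 0.3 -0.3]
 [ 0.8  0.4]
 [-0.6  1. ]]
[[0.53580524 0.01542902 0.052     ]
 [0.53152533 0.08072855 0.052     ]
 [0.57274534 0.08264232 0.052     ]
 [0.57600313 0.01801747 0.052     ]] [0.06543964 0.04126441 0.06470691 0.04028115]
[0.55413689 0.04922905 0.05962219] [[ 0.   0.1]
 [ 0.2 -0.2]
 [ 0.   0. ]
 [-0.2  0.1]]
```

```bash
python3 -m jog '-1 .08 .18 .5 0 -.005 -.01;-1 0 0 .5 0 -.005 0;-1 0 0 .5 0 0 0;-1 0 0 .3 0 0 0;-1 0 0 0 0 0 0;-1 0 0 0 0 0 0'
python3 - <<'E'
from h import *
plan([.554,.049,.1],np.pi+.058)
E
```

```text
time_s: 2.2
eef_pos: [0.5538, 0.0535, 0.1277]
tcp_rot: [-0.081, 3.132, -0.002]
wrist_force: [0.1, 0.5, 0.3]
opening: 1.0
t 2.2 pos [0.5538 0.0535 0.1277] yaw -3.0897 open 1.0 F [0.1 0.5 0.3] n 1
 turn/row [-0.002  0.01  -0.008]  total now-frame shift [ 0.   -0.09  0.55] final-frame [ 0.   -0.09  0.55]
   [ 0.005 -0.089  0.553]
```

```bash
python3 -m jog '-1 0 -.09 .3 0 .008 0;-1 0 0 .3 0 0 0;-1 0 0 0 0 0 0;-1 0 0 0 0 0 0'
python3 - <<'E'
from h import *
s=status.read_state(); im=vision.grab_frame("wrist"); cv2.imwrite("pics/w2.png",im); np.save("c2.npy",cam("wrist",s)[2])
plan([.554,.049,.004],np.pi+.058)
E
```

```text
time_s: 2.53
eef_pos: [0.5575, 0.0509, 0.1023]
tcp_rot: [-0.089, 3.13, -0.003]
wrist_force: [1.0, -0.0, -0.1]
opening: 1.001
t 2.58 pos [0.5575 0.0509 0.1024] yaw -3.0851 open 1.0 F [ 0.  -0.6  0.2] n 3
 turn/row [-0.001  0.004 -0.001]  total now-frame shift [ 0.09 -0.03  1.97] final-frame [ 0.07 -0.03  1.97]
   [ 0.031 -0.01   0.656]
   [ 0.028 -0.011  0.656]
   [ 0.026 -0.011  0.656]
```

View pics/w2.png

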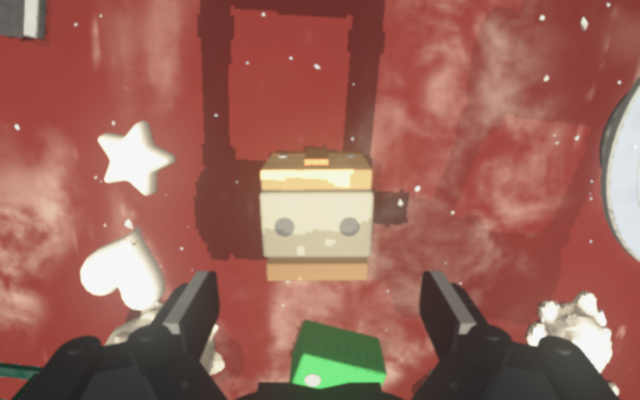

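```bash
python3 -m jog '-1 .05 -.03 .35 0 .01 0;-1 0 0 .35 0 0 0;-1 0 0 .35 0 0 0;-1 0 0 0 0 0 0;-1 0 0 0 0 0 0'
python3 - <<'E'
from h import *
plan([.554,.049,.004],np.pi+.058)
E
```

```text
time_s: 3.0
eef_pos: [0.5618, 0.0498, 0.0572]
tcp_rot: [-0.091, 3.122, -0.004]
wrist_force: [0.3, -0.8, -0.6]
opening: 1.002
t 3.0 pos [0.5618 0.0498 0.0572] yaw -3.0832 open 1.002 F [ 0.3 -0.8 -0.6] n 2
 turn/row [-0.002  0.012  0.   ]  total now-frame shift [ 0.18 -0.    1.06] final-frame [ 0.16 -0.01  1.06]
   [ 0.089 -0.002  0.53 ]
   [ 0.084 -0.003  0.531]
```

```bash
python3 -m jog '-1 .16 0 .1 0 .024 0;-1 0 0 0 0 0 0;-1 0 0 0 0 0 0;-1 0 0 0 0 0 0'
python3 - <<'E'
from h import *
plan([.554,.049,.004],np.pi+.058)
E
```

```text
time_s: 3.33
eef_pos: [0.5558, 0.0495, 0.0561]
tcp_rot: [-0.092, 3.136, -0.006]
wrist_force: [-0.4, 0.2, -0.2]
opening: 1.0
t 3.33 pos [0.5558 0.0495 0.0561] yaw -3.0829 open 1.0 F [-0.4  0.2 -0.2] n 2
 turn/row [-0.002  0.003  0.   ]  total now-frame shift [ 0.04 -0.    1.04] final-frame [ 0.04 -0.01  1.04]
   [ 0.021 -0.002  0.521]
   [ 0.019 -0.003  0.521]
```

```bash
python3 -m jog '-1 .05 0 .35 0 .008 0;-1 .03 0 .35 0 .006 0;-1 .03 0 .25 0 .006 0;-1 .02 0 0 0 0 0;-1 0 0 0 0 0 0'
python3 - <<'E'
from h import *
plan([.554,.049,.004],np.pi+.058)
E
```

```text
time_s: 3.75
eef_pos: [0.5528, 0.0488, 0.0109]
tcp_rot: [0.092, -3.137, 0.008]
wrist_force: [0.3, 0.4, 0.7]
opening: 0.998
t 3.75 pos [0.5528 0.0488 0.0109] yaw -3.0827 open 0.998 F [0.3 0.4 0.7] n 1
 turn/row [-0.006 -0.004  0.001]  total now-frame shift [-0.02  0.    0.14] final-frame [-0.02  0.    0.14]
   [-0.025  0.003  0.137]
```

```bash
python3 -m jog '-1 -.02 0 .14 0 0 0;-1 0 0 0 0 0 0;1 0 0 0 0 0 0;1 0 0 0 0 0 0;1 0 0 0 0 0 0;1 0 0 0 0 0 0;1 0 0 0 0 0 0;1 0 0 0 0 0 0;1 0 0 0 0 0 0;1 0 0 0 0 0 0' 30
python3 - <<'E'
from h import *
plan([.554,.049,.06],np.pi+.058)
E
```

```text
time_s: 4.58
eef_pos: [0.5556, 0.0488, 0.0057]
tcp_rot: [-0.092, 3.139, -0.008]
wrist_force: [0.0, 0.6, -2.1]
opening: 0.767
t 4.58 pos [0.5556 0.0488 0.0057] yaw -3.0827 open 0.767 F [ 0.   0.6 -2.1] n 2
 turn/row [-0.003  0.001  0.001]  total now-frame shift [ 0.03 -0.   -1.09] final-frame [ 0.03  0.   -1.09]
   [ 0.015 -0.    -0.543]
   [ 0.015  0.001 -0.543]
```

```bash
python3 -m jog '1 0 0 -.15 0 0 0;1 0 0 -.15 0 0 0;1 0 0 -.15 0 0 0;1 0 0 0 0 0 0' 60
python3 - <<'E'
from h import *
plan([.5545,.049,.08],np.pi+.058)
E
```

```text
time_s: 4.92
eef_pos: [0.5553, 0.049, 0.0301]
tcp_rot: [-0.092, 3.14, -0.008]
wrist_force: [-0.6, -0.5, -1.4]
opening: 0.768
t 4.92 pos [0.5553 0.049  0.0301] yaw -3.0827 open 0.768 F [-0.6 -0.5 -1.4] n 2
 turn/row [-0.003  0.     0.001]  total now-frame shift [ 0.01 -0.   -1.  ] final-frame [ 0.02  0.   -1.  ]
   [ 0.007 -0.002 -0.499]
   [ 0.007 -0.001 -0.499]
```

```bash
python3 -m jog '1 0 0 -.2 0 0 0;1 0 0 -.2 0 0 0;1 0 0 -.2 0 0 0;1 0 0 -.3 0 0 0;1 0 0 -.3 0 0 0;1 0 0 0 0 0 0;1 0 0 0 0 0 0'
python3 - <<'E'
from h import *
s=status.read_state(); im=vision.grab_frame("wrist"); cv2.imwrite("pics/w3.png",im)
cv2.imwrite("pics/t3.png",vision.grab_frame("top"))
plan([.45,-.02,.1],np.pi+.058)
E
```

```text
time_s: 5.5
eef_pos: [0.5558, 0.0493, 0.0984]
tcp_rot: [-0.092, 3.136, -0.008]
wrist_force: [-0.8, 0.5, -2.0]
opening: 0.767
t 5.6 pos [0.5558 0.0493 0.0977] yaw -3.0827 open 0.761 F [ 0.3  0.9 -2. ] n 4
 turn/row [-0.002  0.001  0.   ]  total now-frame shift [ 2.19 -1.26 -0.05] final-frame [ 2.19 -1.26 -0.05]
   [ 0.548 -0.315 -0.012]
   [ 0.548 -0.315 -0.012]
   [ 0.548 -0.315 -0.012]
   [ 0.548 -0.315 -0.012]
```

View pics/w3.png

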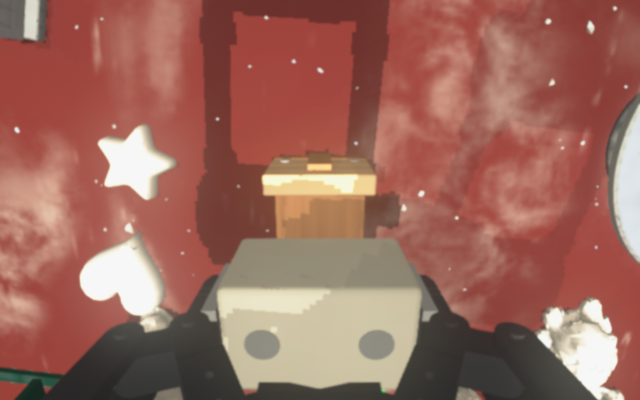

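View pics/t3.png

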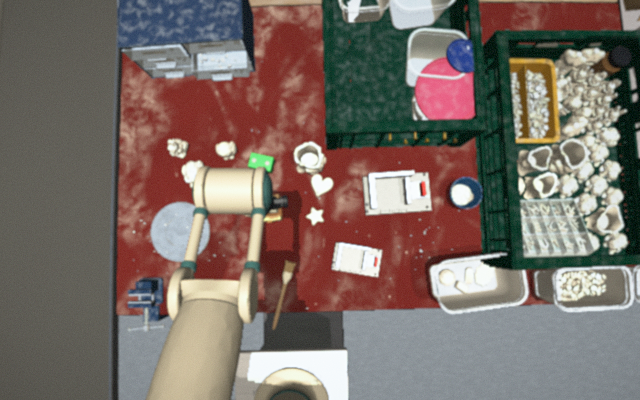

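Run:
```python
from h import *
c=cam("top"); print(px2w(c,[[180,232],[209,232],[289,262],[195,168],[180,202]],0.0).round(3))
plan([.45,.10,.1],np.pi)
```

```text
[[0.493 0.315 0.   ]
 [0.491 0.231 0.   ]
 [0.4   0.    0.   ]
 [0.68  0.272 0.   ]
 [0.581 0.316 0.   ]]
t 5.6 pos [0.5558 0.0493 0.0977] yaw -3.0827 open 0.761 F [ 0.3  0.9 -2. ] n 3
 turn/row [-0.002  0.002  0.025]  total now-frame shift [ 2.05  1.14 -0.06] final-frame [ 2.12  1.01 -0.05]
   [ 0.684  0.379 -0.02 ]
   [ 0.691  0.365 -0.018]
   [ 0.698  0.352 -0.017]
```

```bash
python3 -m jog '1 .4 .3 -.02 0 0 .02;1 .4 .3 -.02 0 0 .02;1 .4 .3 -.02 0 0 .02;1 .4 .3 0 0 0 0;1 .4 .2 0 0 0 0;1 0 0 0 0 0 0;1 0 0 0 0 0 0'
python3 - <<'E'
from h import *
plan([.45,.12,.01],np.pi)
E
```

```text
time_s: 6.18
eef_pos: [0.4461, 0.1174, 0.0935]
tcp_rot: [0.011, -3.135, 0.01]
wrist_force: [-0.1, 0.2, -1.3]
opening: 0.768
t 6.18 pos [0.4461 0.1174 0.0935] yaw -3.1349 open 0.768 F [-0.1  0.2 -1.3] n 3
 turn/row [-0.003 -0.003  0.003]  total now-frame shift [-0.09  0.06  1.67] final-frame [-0.08  0.05  1.67]
   [-0.03   0.021  0.557]
   [-0.029  0.02   0.557]
   [-0.027  0.019  0.557]
```

```bash
python3 -m jog '1 0 0 .35 0 -.005 0;1 0 0 .35 0 0 0;1 0 0 .35 0 0 0;1 0 0 .35 0 0 0;1 0 0 .15 0 0 0;1 0 0 0 0 0 0'
python3 - <<'E'
from h import *
plan([.45,.12,-.003],np.pi)
E
```

```text
time_s: 6.68
eef_pos: [0.45, 0.1157, 0.0122]
tcp_rot: [-0.01, 3.141, -0.011]
wrist_force: [-0.3, 0.4, -1.4]
opening: 0.764
t 6.68 pos [0.45   0.1157 0.0122] yaw -3.1353 open 0.764 F [-0.3  0.4 -1.4] n 1
 turn/row [-0.009  0.001  0.008]  total now-frame shift [0.   0.09 0.3 ] final-frame [0.   0.09 0.3 ]
   [0.    0.089 0.303]
```

```bash
python3 -m jog '1 0 0 .12 -.009 0 0;1 0 0 .12 0 0 0;1 0 0 .08 0 0 0;1 0 0 0 0 0 0'
python3 - <<'E'
from h import *
plan([.45,.12,-.004],np.pi)
E
```

```text
time_s: 7.02
eef_pos: [0.4527, 0.1151, -0.0044]
tcp_rot: [-0.008, 3.138, 0.002]
wrist_force: [-0.8, 0.5, -1.6]
opening: 0.765
t 7.02 pos [ 0.4527  0.1151 -0.0044] yaw -3.1365 open 0.765 F [-0.8  0.5 -1.6] n 1
 turn/row [0.001 0.004 0.007]  total now-frame shift [ 0.05  0.1  -0.01] final-frame [ 0.05  0.1  -0.01]
   [ 0.052  0.099 -0.009]
```

```bash
python3 -m jog '1 0 0 .05 0 0 0;1 0 0 0 0 0 0;1 0 0 0 0 0 0'; python3 -m jog '1 0 0 .04 0 0 0;1 0 0 0 0 0 0;1 0 0 0 0 0 0' | grep -v tcp
```

```text
time_s: 7.27
eef_pos: [0.4545, 0.1153, -0.0029]
tcp_rot: [-0.008, 3.134, 0.002]
wrist_force: [-0.6, -0.3, -2.1]
opening: 0.761
time_s: 7.52
eef_pos: [0.4554, 0.1155, -0.0043]
wrist_force: [0.1, -0.1, -1.5]
opening: 0.764
```

```bash
python3 -m jog '1 .03 0 .1 0 .006 0;1 0 0 .06 0 0 0' | grep -v tcp; python3 -m jog '1 .02 0 .04 0 .003 0;1 0 0 0 0 0 0' | grep -v xtcp
```

```text
time_s: 7.68
eef_pos: [0.4557, 0.1157, -0.0052]
wrist_force: [-8.2, -1.0, 26.5]
opening: 0.767
time_s: 7.85
eef_pos: [0.4561, 0.1157, -0.0044]
tcp_rot: [-0.011, 3.13, 0.002]
wrist_force: [0.3, 0.7, -1.1]
opening: 0.765
```

```bash
python3 -m jog '-1 0 0 0 0 0 0;-1 0 0 0 0 0 0;-1 0 0 0 0 0 0;-1 0 0 0 0 0 0;-1 0 0 -.2 0 0 0;-1 0 0 -.3 0 0 0;-1 0 0 -.5 0 0 0;-1 0 0 -.6 0 0 0;-1 0 0 -.6 0 0 0;-1 0 0 -.6 0 0 0;-1 0 0 -.2 0 0 0;-1 0 0 0 0 0 0'
python3 - <<'E'
from h import *
s=status.read_state(); im=vision.grab_frame("wrist"); cv2.imwrite("pics/w4.png",im); np.save("c4.npy",cam("wrist",s)[2])
plan([.45,.12,.15],np.pi/2)
E
```

```text
time_s: 8.85
eef_pos: [0.4518, 0.1152, 0.1466]
tcp_rot: [0.01, -3.14, -0.001]
wrist_force: [-0.1, -0.5, 0.3]
opening: 0.999
t 8.9 pos [0.4517 0.1152 0.1458] yaw -3.1351 open 0.997 F [ 0.2 -0.1 -0.1] n 13
 turn/row [-0.    -0.     0.154]  total now-frame shift [ 0.03  0.1  -0.08] final-frame [ 0.1  -0.03 -0.08]
   [ 0.003  0.007 -0.007]
   [ 0.003  0.007 -0.007]
   [ 0.004  0.007 -0.007]
   [ 0.005  0.006 -0.007]
   [ 0.006  0.005 -0.007]
   [ 0.006  0.005 -0.007]
   [ 0.007  0.004 -0.007]
   [ 0.007  0.003 -0.007]
   [ 0.008  0.002 -0.007]
   [ 0.008  0.001 -0.007]
   [ 0.008  0.    -0.007]
   [ 0.008 -0.001 -0.007]
   [ 0.008 -0.002 -0.007]
```

View pics/w4.png

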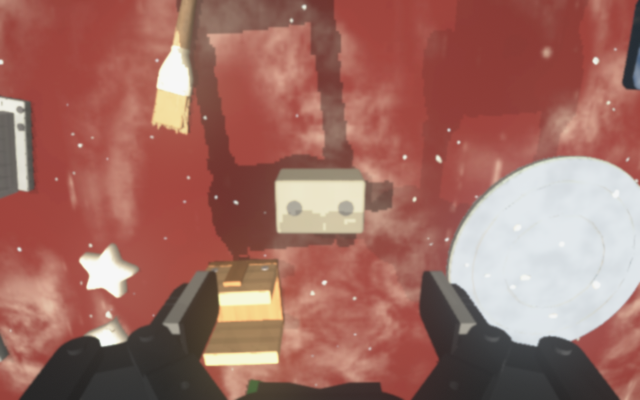

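Run:
```python
from h import *
im=cv2.imread("pics/w4.png")
crop(im,260,160,380,250,6,"pics/w4c.png")
print(status.read_state()["q"].round(3))
```

```text
[ 1.000e-01  1.830e-01  1.861e+00  1.000e-03  1.100e+00 -1.478e+00]
```

View pics/w4c.png

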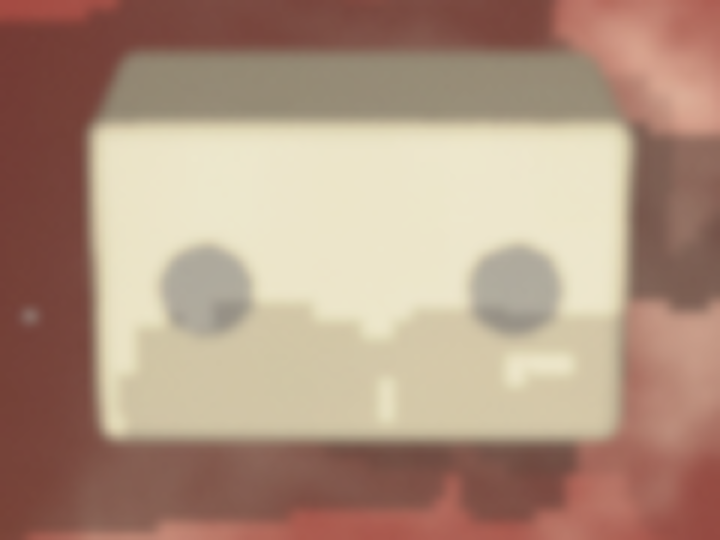

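Run:
```python
from h import *
i=vision.camera_info("wrist"); c=(i["mtx"],i["k1"],np.load("c4.npy"))
p,r=fit(c,blk(.042,.021,.033),un([(90,124),(632,124),(620,438),(103,438)],260,160,6),[.45,.12,0]); print(p,r.round(1))
```

```text
[0.45453359 0.1158029  0.00519868] [[-0.7 -0.7]
 [ 0.8 -0.8]
 [ 0.5  0.8]
 [-0.6  0.9]]
```

```bash
python3 -m jog '-1 0 0 0 0 0 .15;-1 0 0 0 0 0 .15;-1 0 0 0 0 0 .15;-1 0 0 0 0 0 .15;-1 0 0 0 0 0 .15;-1 0 0 0 0 0 .15;-1 0 0 0 0 0 .15;-1 0 0 0 0 0 .15;-1 0 0 0 0 0 .15;-1 0 0 0 0 0 .15;-1 0 0 0 0 0 .15;-1 0 0 0 0 0 .15;-1 0 0 0 0 0 .15;-1 0 0 0 0 0 0'
python3 - <<'E'
from h import *
plan([.452,.115,.12],np.pi/2)
E
```

```text
time_s: 10.07
eef_pos: [0.4363, 0.1135, 0.1208]
tcp_rot: [-2.234, -2.163, 0.06]
wrist_force: [-0.1, 0.2, 0.0]
opening: 0.998
t 10.07 pos [0.4363 0.1135 0.1208] yaw 1.5389 open 0.998 F [-0.1  0.2  0. ] n 1
 turn/row [-0.063  0.006 -0.041]  total now-frame shift [ 0.04  0.31 -0.  ] final-frame [0.03 0.31 0.02]
   [ 0.041  0.314 -0.001]
```

```bash
python3 -m jog '-1 .05 .36 .1 -.063 .006 -.041;-1 0 .02 .3 0 0 0;-1 0 0 .3 0 0 0;-1 0 0 0 0 0 0;-1 0 0 0 0 0 0'
python3 - <<'E'
from h import *
s=status.read_state(); im=vision.grab_frame("wrist"); cv2.imwrite("pics/w5.png",im); np.save("c5.npy",cam("wrist",s)[2])
plan([.4545,.1158,.004],np.pi/2+.005)
E
```

```text
time_s: 10.48
eef_pos: [0.4521, 0.115, 0.0779]
tcp_rot: [-2.2, -2.235, 0.01]
wrist_force: [0.7, 0.2, -0.7]
opening: 1.0
t 10.53 pos [0.4517 0.115  0.0779] yaw 1.5867 open 1.002 F [-0.1  0.1 -0.7] n 2
 turn/row [-0.006  0.001  0.007]  total now-frame shift [0.02 0.07 1.48] final-frame [0.02 0.06 1.48]
   [0.009 0.035 0.739]
   [0.008 0.032 0.739]
```

View pics/w5.png

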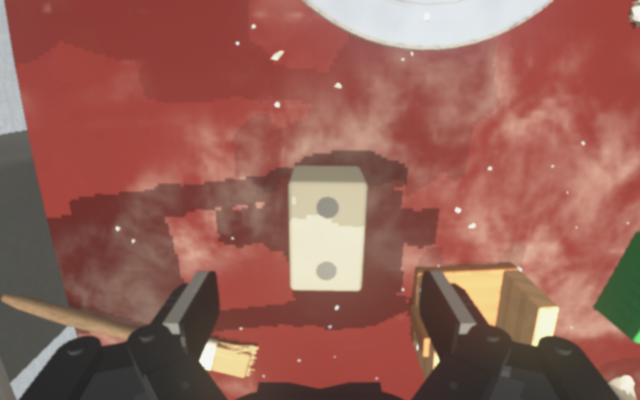

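```bash
python3 -m jog '-1 .02 .07 .35 -.01 0 .01;-1 0 .02 .35 0 0 0;-1 0 .02 .35 0 0 0;-1 0 0 .2 0 0 0;-1 0 0 0 0 0 0'
python3 - <<'E'
from h import *
plan([.4545,.1158,.003],np.pi/2+.005)
E
```

```text
time_s: 10.95
eef_pos: [0.4604, 0.1164, 0.0163]
tcp_rot: [2.203, 2.233, 0.006]
wrist_force: [-0.7, -0.5, 0.4]
opening: 1.0
t 10.95 pos [0.4604 0.1164 0.0163] yaw 1.5842 open 1.0 F [-0.7 -0.5  0.4] n 1
 turn/row [0.008 0.    0.011]  total now-frame shift [-0.01 -0.12  0.27] final-frame [-0.01 -0.12  0.27]
   [-0.01  -0.119  0.265]
```

```bash
python3 -m jog '-1 0 -.16 .15 .004 0 .011;-1 0 -.02 .12 0 0 0;-1 0 0 0 0 0 0;-1 0 0 0 0 0 0'
python3 - <<'E'
from h import *
plan([.4545,.1158,.003],np.pi/2+.005)
E
```

```text
time_s: 11.28
eef_pos: [0.4516, 0.1164, 0.0034]
tcp_rot: [2.213, 2.225, 0.005]
wrist_force: [0.9, 0.4, 0.2]
opening: 1.002
t 11.28 pos [0.4516 0.1164 0.0034] yaw 1.5764 open 1.002 F [0.9 0.4 0.2] n 1
 turn/row [0.006 0.    0.001]  total now-frame shift [-0.01  0.06  0.01] final-frame [-0.01  0.06  0.01]
   [-0.013  0.058  0.009]
```

```bash
python3 -m jog '1 0 .05 0 .005 0 0;1 0 0 0 0 0 0;1 0 0 0 0 0 0;1 0 0 0 0 0 0;1 0 0 0 0 0 0;1 0 0 0 0 0 0;1 0 0 0 0 0 0;1 0 0 0 0 0 0;1 0 0 0 0 0 0;1 0 0 0 0 0 0;1 0 0 0 0 0 0;1 0 0 0 0 0 0' 25
python3 - <<'E'
from h import *
plan([.4545,.1158,.1],np.pi/2+.005)
E
```

```text
time_s: 12.28
eef_pos: [0.4558, 0.1166, 0.0051]
tcp_rot: [2.213, 2.226, 0.005]
wrist_force: [-0.3, -0.6, -0.8]
opening: 0.488
t 12.28 pos [0.4558 0.1166 0.0051] yaw 1.5769 open 0.488 F [-0.3 -0.6 -0.8] n 3
 turn/row [ 0.002 -0.     0.   ]  total now-frame shift [-0.02 -0.02 -1.9 ] final-frame [-0.02 -0.03 -1.9 ]
   [-0.005 -0.006 -0.633]
   [-0.005 -0.007 -0.633]
   [-0.005 -0.008 -0.633]
```

```bash
python3 -m jog '1 0 0 -.15 0 0 0;1 0 0 -.4 0 0 0;1 0 0 -.5 0 0 0;1 0 0 -.5 0 0 0;1 0 0 -.5 0 0 0;1 0 0 -.5 0 0 0;1 0 0 -.5 0 0 0;1 0 0 0 0 0 0' 60
python3 - <<'E'
from h import *
plan([.585,-.19,.17],np.pi/2+.039)
E
```

```text
time_s: 12.95
eef_pos: [0.4526, 0.1163, 0.1656]
tcp_rot: [-2.214, -2.227, 0.003]
wrist_force: [0.7, -0.2, -0.9]
opening: 0.484
t 12.95 pos [0.4526 0.1163 0.1656] yaw 1.5768 open 0.484 F [ 0.7 -0.2 -0.9] n 9
 turn/row [-0.     0.    -0.005]  total now-frame shift [-6.14  2.61 -0.09] final-frame [-6.22  2.41 -0.09]
   [-0.682  0.29  -0.01 ]
   [-0.683  0.288 -0.01 ]
   [-0.685  0.285 -0.01 ]
   [-0.686  0.283 -0.01 ]
   [-0.687  0.28  -0.01 ]
   [-0.688  0.278 -0.01 ]
   [-0.689  0.275 -0.01 ]
   [-0.69   0.273 -0.01 ]
   [-0.691  0.27  -0.01 ]
```

```bash
python3 -m jog '1 -.3 .15 -.02 0 0 0;1 -.5 .22 -.02 0 0 -.005;1 -.65 .28 -.02 0 0 -.005;1 -.68 .28 -.02 0 0 -.005;1 -.68 .28 -.02 0 0 -.005;1 -.68 .28 -.02 0 0 -.005;1 -.68 .28 -.02 0 0 -.005;1 -.68 .28 -.02 0 0 -.005;1 -.6 .22 -.02 0 0 -.005;1 -.4 .15 0 0 0 -.005;1 -.2 .1 0 0 0 0;1 0 0 0 0 0 0;1 0 0 0 0 0 0'
python3 - <<'E'
from h import *
s=status.read_state(); im=vision.grab_frame("wrist"); cv2.imwrite("pics/w6.png",im); np.save("c6.npy",cam("wrist",s)[2])
plan([.585,-.19,.17],np.pi/2+.039)
E
```

```text
time_s: 14.03
eef_pos: [0.5844, -0.1944, 0.1694]
tcp_rot: [-2.162, -2.264, 0.003]
wrist_force: [-0.0, 0.7, -1.2]
opening: 0.484
t 14.08 pos [ 0.5843 -0.194   0.1694] yaw 1.6178 open 0.485 F [-0.1 -0.3 -1.3] n 1
 turn/row [-0.012 -0.008  0.01 ]  total now-frame shift [ 0.08  0.02 -0.01] final-frame [ 0.08  0.02 -0.01]
   [ 0.079  0.018 -0.013]
```

View pics/w6.png

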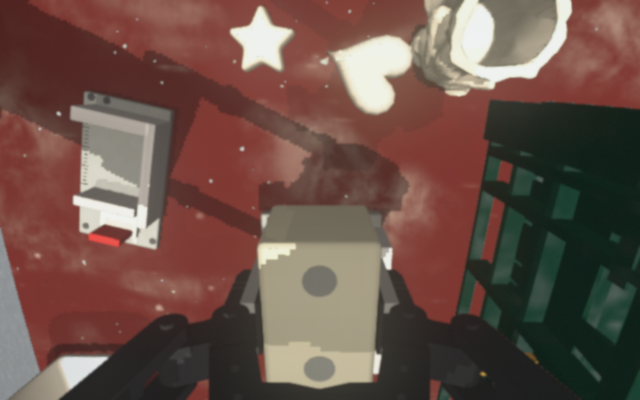

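```bash
python3 -m jog '1 -.3 .02 -.02 -.012 -.008 .01;1 -.5 .02 0 0 0 0;1 -.6 .02 0 0 0 0;1 -.6 .02 0 0 0 0;1 -.6 .02 0 0 0 0;1 -.5 0 0 0 0 0;1 -.3 0 0 0 0 0;1 0 0 0 0 0 0;1 0 0 0 0 0 0'
python3 - <<'E'
from h import *
s=status.read_state(); im=vision.grab_frame("wrist"); cv2.imwrite("pics/w7.png",im); np.save("c7.npy",cam("wrist",s)[2])
plan([.585,-.289,.17],np.pi/2+.039)
E
```

```text
time_s: 14.83
eef_pos: [0.5939, -0.3597, 0.1716]
tcp_rot: [-2.161, -2.277, -0.002]
wrist_force: [0.5, -0.4, -1.9]
opening: 0.483
t 14.88 pos [ 0.5938 -0.3596  0.1716] yaw 1.6235 open 0.487 F [ 0.3 -1.  -2.1] n 2
 turn/row [-0.001 -0.001  0.009]  total now-frame shift [ 1.42 -0.1   0.03] final-frame [ 1.42 -0.12  0.03]
   [ 0.709 -0.051  0.017]
   [ 0.709 -0.056  0.017]
```

View pics/w7.png

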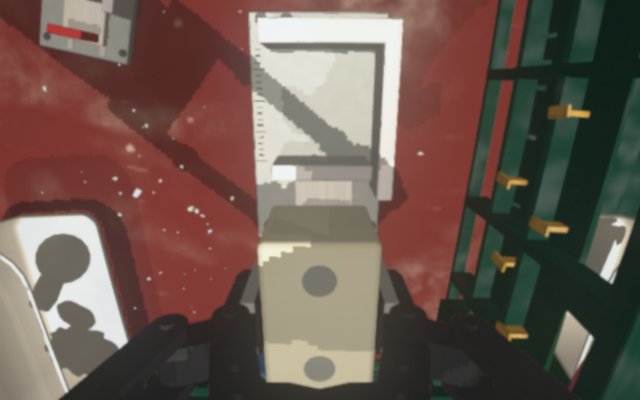

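Now the gauge shows clearly: the anvil at the top (rows 17–42), the fence on the right (cols 383–402), and the jaw plate at row ~160. I'll enlarge it.

Run:
```python
from h import *
im=cv2.imread("pics/w7.png")
crop(im,240,0,420,240,3.3,"pics/w7c.png")
```

```text
(no output)
```

View pics/w7c.png

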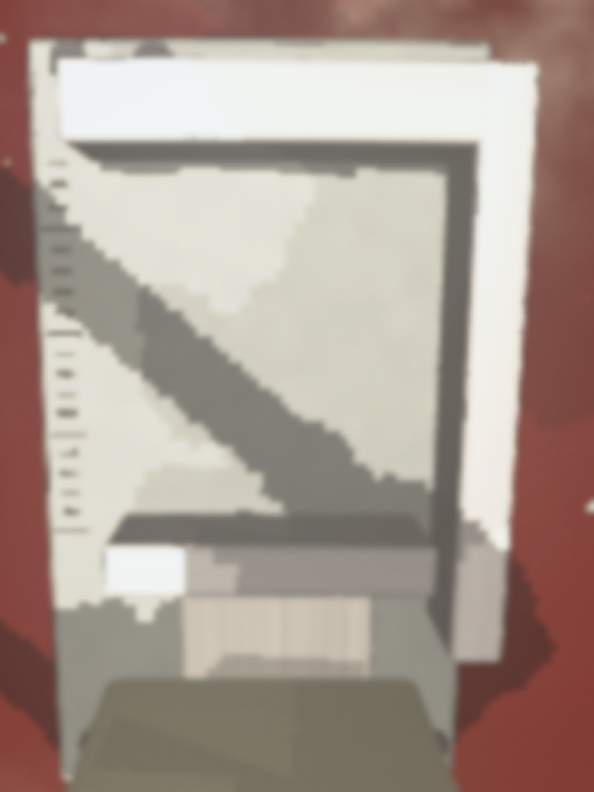

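Run:
```python
from h import *
i=vision.camera_info("wrist"); c=(i["mtx"],i["k1"],np.load("c7.npy"))
m=np.array([(-46,45,56),(40,45,56),(-46,61,56),(40,-67,56),(-60,73,12)])*.001
uv=un([(64,142),(478,142),(58,60),(455,660),(30,40)],240,0,3.3)
p,r=fit(c,m,uv,[.59,-.29,.04]); print(p,r.round(1))
W=px2w(c,un([(107,546),(435,546)],240,0,3.3),.055); d=W[:,:2]-p[:2]; cs,sn=np.cos(p[2]),np.sin(p[2])
print(d@np.array([[cs,-sn],[sn,cs]]))
# top image cross-check
```

```text
[ 0.59459263 -0.29436384  0.05202924] [[-0.7  0.2]
 [ 1.  -0. ]
 [ 0.  -0.5]
 [ 0.4  0.8]
 [-0.7 -0.2]]
[[-0.04001541 -0.03960466]
 [ 0.03399414 -0.03969752]]
```

```bash
python3 -m jog '1 .4 -.06 .1 0 0 .008;1 .5 -.06 .2 0 0 .008;1 .4 -.05 .2 0 0 0;1 .1 0 .2 0 0 0;1 0 0 .1 0 0 0;1 0 0 0 0 0 0;1 0 0 0 0 0 0'
python3 - <<'E'
from h import *
plan([.5858,-.2909,.08],np.pi/2+.048)
E
```

```text
time_s: 15.47
eef_pos: [0.5815, -0.279, 0.1318]
tcp_rot: [-2.167, -2.272, -0.004]
wrist_force: [0.6, 0.1, -1.9]
opening: 0.487
t 15.47 pos [ 0.5815 -0.279   0.1318] yaw 1.6178 open 0.487 F [ 0.6  0.1 -1.9] n 2
 turn/row [ 0.    -0.002 -0.001]  total now-frame shift [-0.25  0.08  1.04] final-frame [-0.24  0.08  1.04]
   [-0.123  0.038  0.518]
   [-0.122  0.038  0.518]
```

```bash
python3 -m jog '1 -.15 .06 .25 0 -.003 0;1 -.1 0 .35 0 0 0;1 -.04 0 .35 0 0 0;1 0 0 .1 0 0 0;1 0 0 0 0 0 0;1 0 0 0 0 0 0'
python3 - <<'E'
from h import *
s=status.read_state(); im=vision.grab_frame("wrist"); cv2.imwrite("pics/w8.png",im); np.save("c8.npy",cam("wrist",s)[2])
plan([.5858,-.2909,.04],np.pi/2+.048)
E
```

```text
time_s: 15.97
eef_pos: [0.5898, -0.302, 0.0776]
tcp_rot: [2.164, 2.263, 0.001]
wrist_force: [-0.2, 0.2, -1.0]
opening: 0.483
t 16.02 pos [ 0.5899 -0.3021  0.0778] yaw 1.6154 open 0.487 F [-0.7  0.1 -1.1] n 1
 turn/row [ 0.01   0.01  -0.004]  total now-frame shift [ 0.23 -0.08  0.75] final-frame [ 0.23 -0.07  0.76]
   [ 0.232 -0.078  0.754]
```

View pics/w8.png

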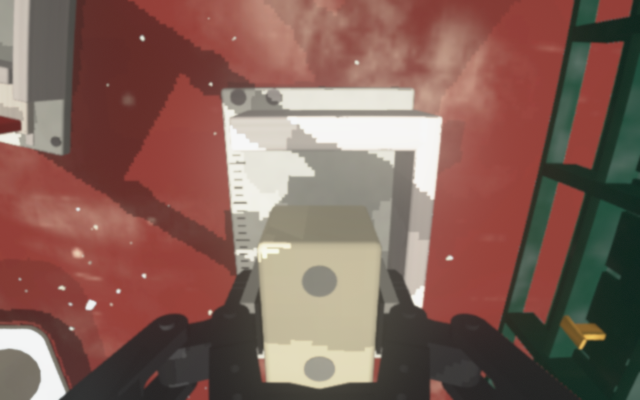

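```bash
python3 -m jog '1 .15 -.05 0 .01 .008 -.003;1 .05 0 0 0 0 0;1 0 0 0 0 0 0;1 0 0 0 0 0 0'
python3 - <<'E'
from h import *
plan([.5858,-.2909,.04],np.pi/2+.048)
E
```

```text
time_s: 16.35
eef_pos: [0.5881, -0.2922, 0.0804]
tcp_rot: [2.166, 2.27, 0.0]
wrist_force: [-0.4, 0.5, -1.5]
opening: 0.482
t 16.35 pos [ 0.5881 -0.2922  0.0804] yaw 1.6177 open 0.482 F [-0.4  0.5 -1.5] n 2
 turn/row [ 0.002  0.002 -0.001]  total now-frame shift [ 0.03 -0.05  0.81] final-frame [ 0.03 -0.04  0.81]
   [ 0.016 -0.024  0.404]
   [ 0.015 -0.023  0.404]
```

```bash
python3 -m jog '1 .03 -.06 .25 .002 0 0;1 .02 -.02 .25 .002 0 0;1 .01 -.01 .1 0 0 0;1 0 0 0 0 0 0;1 0 0 0 0 0 0'
python3 - <<'E'
from h import *
plan([.5858,-.2909,.02],np.pi/2+.048)
E
```

```text
time_s: 16.77
eef_pos: [0.5857, -0.2896, 0.0534]
tcp_rot: [2.16, 2.268, -0.001]
wrist_force: [-0.0, -0.6, -1.0]
opening: 0.48
t 16.77 pos [ 0.5857 -0.2896  0.0534] yaw 1.6195 open 0.48 F [-0.  -0.6 -1. ] n 1
 turn/row [0.008 0.01  0.001]  total now-frame shift [-0.02 -0.    0.67] final-frame [-0.03  0.    0.67]
   [-0.02  -0.003  0.668]
```

```bash
python3 -m jog '1 0 -.02 .25 .006 .008 0;1 0 -.02 .25 .002 .002 0;1 0 -.02 .1 0 0 0;1 0 0 0 0 0 0'
python3 - <<'E'
from h import *
plan([.5858,-.2909,.018],np.pi/2+.048)
E
```

```text
time_s: 17.1
eef_pos: [0.584, -0.2907, 0.0225]
tcp_rot: [2.165, 2.273, 0.001]
wrist_force: [-0.7, 0.7, -1.2]
opening: 0.485
t 17.1 pos [ 0.584  -0.2907  0.0225] yaw 1.6197 open 0.485 F [-0.7  0.7 -1.2] n 1
 turn/row [0.003 0.002 0.001]  total now-frame shift [-0.    0.04  0.09] final-frame [-0.    0.04  0.09]
   [-0.005  0.037  0.089]
```

```bash
python3 -m jog '1 0 0 .1 .003 .002 0;1 0 0 .02 0 0 0' | grep -v tcp
python3 - <<'E'
from h import *
plan([.5858,-.2909,.017],np.pi/2+.048)
E
```

```text
time_s: 17.27
eef_pos: [0.5842, -0.2911, 0.017]
wrist_force: [-2.7, 2.3, 9.4]
opening: 0.48
t 17.27 pos [ 0.5842 -0.2911  0.017 ] yaw 1.6194 open 0.48 F [-2.7  2.3  9.4] n 1
 turn/row [ 0.    -0.     0.001]  total now-frame shift [ 0.    0.03 -0.  ] final-frame [ 0.    0.03 -0.  ]
   [ 0.002  0.032 -0.   ]
```

Contact with the deck. I'll release to a partial opening and rise.

```bash
python3 -m jog '-.24 0 0 0 0 0 0;-.24 0 0 0 0 0 0;-.24 0 0 0 0 0 0;-.24 0 0 0 0 0 0;-.24 0 0 -.1 0 0 0;-.24 0 0 -.25 0 0 0;-.24 0 0 -.35 0 0 0;-.24 0 0 -.5 0 0 0;-.24 0 0 -.5 0 0 0;-.24 0 0 -.5 0 0 0;-.24 0 0 -.3 0 0 0;-.24 0 0 0 0 0 0;-.24 0 0 0 0 0 0'
python3 - <<'E'
from h import *
s=status.read_state(); im=vision.grab_frame("wrist"); cv2.imwrite("pics/w9.png",im); np.save("c9.npy",cam("wrist",s)[2])
plan([.53,-.29,.14],np.pi+.048)
E
```

```text
time_s: 18.35
eef_pos: [0.5843, -0.2913, 0.1486]
tcp_rot: [-2.167, -2.274, -0.0]
wrist_force: [-0.1, -0.4, -0.2]
opening: 0.619
t 18.4 pos [ 0.5845 -0.2914  0.1485] yaw 1.6193 open 0.623 F [ 0.5 -1.1  0.5] n 13
 turn/row [ 0.     0.    -0.154]  total now-frame shift [ 0.08 -1.09  0.17] final-frame [1.09 0.08 0.17]
   [ 0.006 -0.084  0.013]
   [ 0.016 -0.082  0.013]
   [ 0.026 -0.08   0.013]
   [ 0.035 -0.076  0.013]
   [ 0.044 -0.071  0.013]
   [ 0.053 -0.065  0.013]
   [ 0.06  -0.058  0.013]
   [ 0.067 -0.051  0.013]
   [ 0.072 -0.042  0.013]
   [ 0.077 -0.033  0.013]
   [ 0.08  -0.024  0.013]
   [ 0.083 -0.014  0.013]
   [ 0.084 -0.004  0.013]
```

View pics/w9.png

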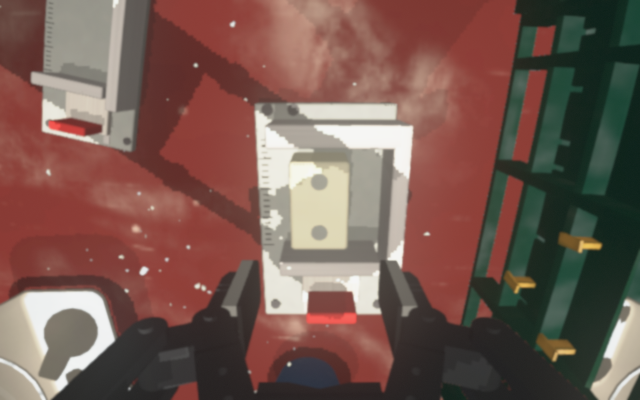

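Run:
```python
from h import *
im=cv2.imread("pics/w9.png")
crop(im,245,95,425,330,3.3,"pics/w9c.png")
```

```text
(no output)
```

View pics/w9c.png

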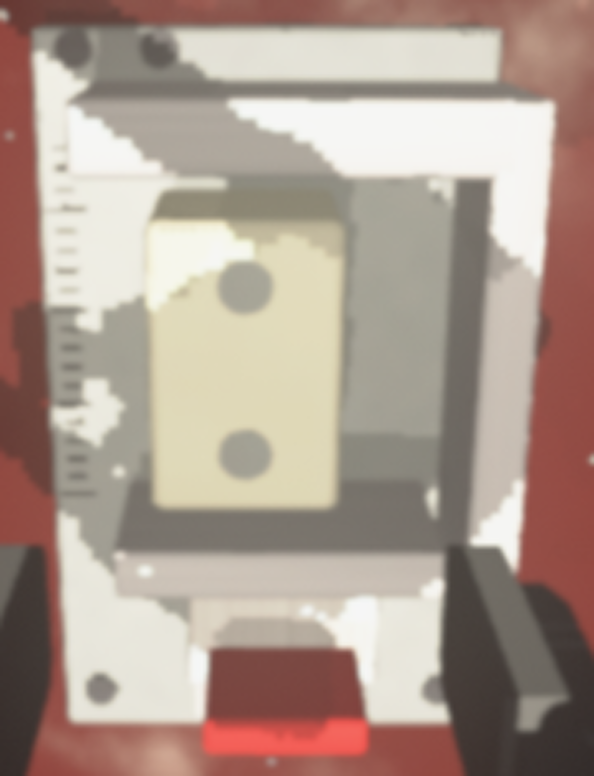

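Run:
```python
from h import *
i=vision.camera_info("wrist"); c=(i["mtx"],i["k1"],np.load("c9.npy"))
U=lambda L:un(L,245,95,3.3)
m=np.array([(-46,45,56),(40,45,56),(-60,73,12),(50,73,12),(-60,-117,12)])*.001
p,r=fit(c,m,U([(68,178),(491,178),(32,28),(502,28),(70,722)]),[.59,-.29,.04]); print(p,r.round(1))
mb=np.array([(-21,33,54),(21,33,54),(21,-33,54),(-21,-33,54)])*.001
b,r=fit(c,mb,U([(147,220),(345,222),(337,508),(154,508)]),[.585,-.29,.04]); print(b,r.round(1))
cs,sn=np.cos(p[2]),np.sin(p[2]); print("block in gauge",(b[:2]-p[:2])@np.array([[cs,-sn],[sn,cs]]),b[2]-p[2])
W=px2w(c,U([(118,552),(205,752),(367,752)]),.055); print((W[:,:2]-p[:2])@np.array([[cs,-sn],[sn,cs]]))
```

```text
[ 0.5936238  -0.29425172  0.04732696] [[-0.3  0.1]
 [ 0.5  0.1]
 [-0.9 -0.4]
 [ 0.8 -0.4]
 [-0.3  1.1]]
[ 0.58351544 -0.29147649  0.04397048] [[-0.9 -0.4]
 [ 1.  -0.9]
 [ 0.7  0.9]
 [-0.8  0.7]]
block in gauge [-0.00996574  0.00325034] -0.003356474022802154
[[-0.03877359 -0.03953243]
 [-0.01983456 -0.09348438]
 [ 0.01922949 -0.09357447]]
```

```bash
python3 -m jog '.4 0 -.1 -.04 0 0 -.15;.4 0 -.1 -.04 0 0 -.15;.4 0 -.1 -.04 0 0 -.15;.4 0 -.1 -.04 0 0 -.15;.4 .03 -.08 -.04 0 0 -.15;.4 .03 -.06 -.04 0 0 -.15;.4 .06 -.06 -.04 0 0 -.15;.4 .06 -.05 -.04 0 0 -.15;.4 .07 -.04 -.04 0 0 -.15;.4 .08 -.03 -.04 0 0 -.15;.4 .08 -.02 -.04 0 0 -.15;.4 .08 -.01 -.04 0 0 -.15;.4 .08 0 -.04 0 0 -.15;.4 0 0 0 0 0 0;.4 0 0 0 0 0 0'
python3 - <<'E'
from h import *
plan([.5365,-.2937,.12],np.pi+.047)
E
```

```text
time_s: 19.65
eef_pos: [0.515, -0.2889, 0.1492]
tcp_rot: [0.13, -3.102, -0.044]
wrist_force: [0.6, -0.0, -0.3]
opening: 0.301
t 19.65 pos [ 0.515  -0.2889  0.1492] yaw -3.0576 open 0.301 F [ 0.6 -0.  -0.3] n 1
 turn/row [ 0.037 -0.045  0.046]  total now-frame shift [-0.44 -0.15  0.56] final-frame [-0.42 -0.12  0.58]
   [-0.44  -0.148  0.565]
```

```bash
python3 -m jog '.4 -.3 -.1 .2 .037 -.045 .046;.4 -.1 0 .2 0 0 0;.4 0 0 .2 0 0 0;.4 0 0 0 0 0 0;.4 0 0 0 0 0 0'
python3 - <<'E'
from h import *
plan([.5365,-.2937,.06],np.pi+.047)
E
```

```text
time_s: 20.07
eef_pos: [0.5343, -0.2911, 0.1127]
tcp_rot: [0.061, -3.135, -0.006]
wrist_force: [0.4, 0.0, 0.7]
opening: 0.3
t 20.07 pos [ 0.5343 -0.2911  0.1127] yaw -3.1029 open 0.3 F [0.4 0.  0.7] n 2
 turn/row [ 0.003 -0.004 -0.005]  total now-frame shift [-0.05 -0.06  1.05] final-frame [-0.04 -0.05  1.05]
   [-0.024 -0.029  0.527]
   [-0.023 -0.028  0.527]
```

```bash
python3 -m jog '.4 .03 -.05 .3 .005 -.004 -.01;.4 .03 0 .3 0 0 0;.4 .03 0 .3 0 0 0;.4 .03 0 .2 0 0 0;.4 0 0 0 0 0 0;.4 0 0 0 0 0 0'
python3 - <<'E'
from h import *
plan([.5365,-.2937,.018],np.pi+.047)
E
```

```text
time_s: 20.57
eef_pos: [0.5282, -0.2947, 0.0562]
tcp_rot: [0.072, -3.137, -0.0]
wrist_force: [0.6, 0.1, -0.7]
opening: 0.301
t 20.57 pos [ 0.5282 -0.2947  0.0562] yaw -3.0954 open 0.301 F [ 0.6  0.1 -0.7] n 1
 turn/row [ 0.    -0.005 -0.001]  total now-frame shift [-0.17  0.01  0.76] final-frame [-0.17  0.01  0.76]
   [-0.17   0.012  0.764]
```

```bash
python3 -m jog '.4 -.05 0 .25 0 -.004 0;.4 0 0 .25 0 0 0;.4 .02 0 .2 0 0 0;.4 0 0 .1 0 0 0;.4 0 0 0 0 0 0'
python3 - <<'E'
from h import *
plan([.5365,-.2937,.018],np.pi+.047)
E
```

```text
time_s: 20.98
eef_pos: [0.5327, -0.2969, 0.019]
tcp_rot: [-0.072, 3.135, -0.007]
wrist_force: [0.3, 0.0, -0.5]
opening: 0.299
t 20.98 pos [ 0.5327 -0.2969  0.019 ] yaw -3.0958 open 0.299 F [ 0.3  0.  -0.5] n 1
 turn/row [-0.006  0.007 -0.002]  total now-frame shift [-0.08  0.06  0.02] final-frame [-0.08  0.06  0.02]
   [-0.078  0.061  0.021]
```

```bash
python3 -m jog '.4 -.15 .08 0 -.006 .005 0;.4 -.15 0 0 0 0 0;.4 0 0 0 0 0 0;.4 0 0 0 0 0 0'
python3 - <<'E'
from h import *
s=status.read_state(); im=vision.grab_frame("wrist"); cv2.imwrite("pics/w10.png",im); np.save("c10.npy",cam("wrist",s)[2])
plan([.5805,-.2925,.018],np.pi+.047)
E
```

```text
time_s: 21.32
eef_pos: [0.5506, -0.2925, 0.0211]
tcp_rot: [-0.072, 3.137, -0.002]
wrist_force: [-0.2, 0.5, 0.1]
opening: 0.301
t 21.37 pos [ 0.5509 -0.2927  0.0212] yaw -3.096 open 0.3 F [-0.  -0.2  0.4] n 1
 turn/row [-0.002  0.006 -0.002]  total now-frame shift [-0.59 -0.02  0.07] final-frame [-0.59 -0.02  0.06]
   [-0.592 -0.023  0.067]
```

View pics/w10.png

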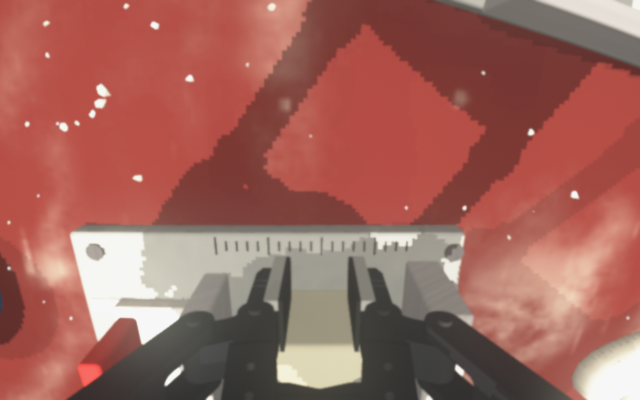

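```bash
python3 -m jog '.4 -.12 0 .04 0 .005 0;.4 -.12 0 .03 0 0 0;.4 -.12 0 .02 0 0 0;.4 0 0 0 0 0 0'
python3 - <<'E'
from h import *
plan([.5805,-.2925,.018],np.pi+.047)
E
```

```text
time_s: 21.7
eef_pos: [0.5701, -0.2919, 0.0172]
tcp_rot: [-0.072, 3.141, -0.003]
wrist_force: [0.2, 0.4, 0.1]
opening: 0.304
t 21.7 pos [ 0.5701 -0.2919  0.0172] yaw -3.096 open 0.304 F [0.2 0.4 0.1] n 1
 turn/row [-0.003  0.    -0.002]  total now-frame shift [-0.21 -0.02 -0.02] final-frame [-0.21 -0.02 -0.02]
   [-0.207 -0.022 -0.016]
```

```bash
python3 -m jog '.4 -.1 0 0 0 0 0;.4 -.06 0 0 0 0 0' | grep -v tcp;  python3 -m jog '.4 -.05 0 0 0 0 0;.4 -.05 0 0 0 0 0' | grep -v tcp
```

```text
time_s: 21.87
eef_pos: [0.5782, -0.2913, 0.0168]
wrist_force: [-0.7, -0.2, 0.5]
opening: 0.301
time_s: 22.03
eef_pos: [0.5811, -0.291, 0.0166]
wrist_force: [-12.1, -3.5, 7.2]
opening: 0.3
```

```bash
python3 -m jog '.4 -.05 0 0 0 0 0;.4 -.05 0 0 0 0 0;.4 -.05 0 0 0 0 0' | grep -v tcp; python3 -m jog '.4 .1 0 0 0 0 0;.4 .2 0 0 0 0 0;.4 .3 0 0 0 0 0;.4 .3 0 0 0 0 0;.4 0 0 -.3 0 0 0;.4 0 0 -.5 0 0 0;.4 0 0 -.6 0 0 0;.4 0 0 -.6 0 0 0;.4 0 0 -.4 0 0 0;.4 0 0 0 0 0 0;.4 0 0 0 0 0 0'
python3 - <<'E'
from h import *
s=status.read_state(); im=vision.grab_frame("wrist"); cv2.imwrite("pics/w11.png",im); np.save("c11.npy",cam("wrist",s)[2])
plan([.58,-.42,.14],np.pi+.047)
crop(im,140,120,500,390,2.2,"pics/w11c.png")
E
```

```text
time_s: 22.28
eef_pos: [0.5805, -0.2911, 0.0169]
wrist_force: [-7.2, -1.3, 3.9]
opening: 0.3
time_s: 23.2
eef_pos: [0.5319, -0.292, 0.1403]
tcp_rot: [0.073, -3.118, -0.006]
wrist_force: [-0.5, 1.2, -1.1]
opening: 0.301
t 23.25 pos [ 0.532  -0.2921  0.1403] yaw -3.0947 open 0.297 F [0.  0.1 0.8] n 4
 turn/row [ 0.001 -0.007 -0.   ]  total now-frame shift [-0.84 -2.6  -0.02] final-frame [-0.84 -2.6   0.01]
   [-0.21  -0.65  -0.006]
   [-0.21  -0.65  -0.004]
   [-0.21  -0.65  -0.002]
   [-0.21 -0.65 -0.  ]
```

View pics/w11c.png

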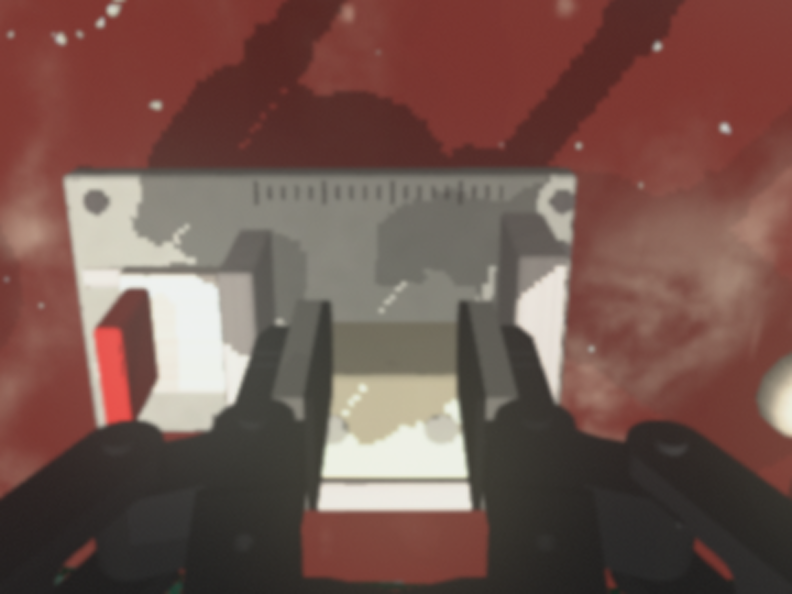

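```bash
python3 -m jog '.4 -.2 0 -.4 0 -.02 0;.4 -.5 0 -.4 0 0 0;.4 -.6 0 -.3 0 0 0;.4 -.6 0 -.1 0 0 0;.4 -.5 0 0 0 0 0;.4 -.1 0 0 0 0 0;.4 0 0 0 0 0 0;.4 0 0 0 0 0 0'
python3 - <<'E'
from h import *
s=status.read_state(); im=vision.grab_frame("wrist"); cv2.imwrite("pics/w12.png",im); np.save("c12.npy",cam("wrist",s)[2])
plan([.58,-.42,.14],np.pi+.047)
E
```

```text
time_s: 23.92
eef_pos: [0.6543, -0.2826, 0.1845]
tcp_rot: [0.07, -3.114, -0.028]
wrist_force: [-0.1, 0.4, -0.4]
opening: 0.295
t 23.97 pos [ 0.6537 -0.2825  0.1842] yaw -3.0968 open 0.298 F [ 0.   0.3 -0.1] n 5
 turn/row [ 0.005 -0.007 -0.001]  total now-frame shift [ 1.57 -2.7   0.88] final-frame [ 1.6  -2.68  0.88]
   [ 0.314 -0.54   0.175]
   [ 0.315 -0.539  0.175]
   [ 0.317 -0.538  0.176]
   [ 0.318 -0.537  0.176]
   [ 0.319 -0.536  0.177]
```

View pics/w12.png

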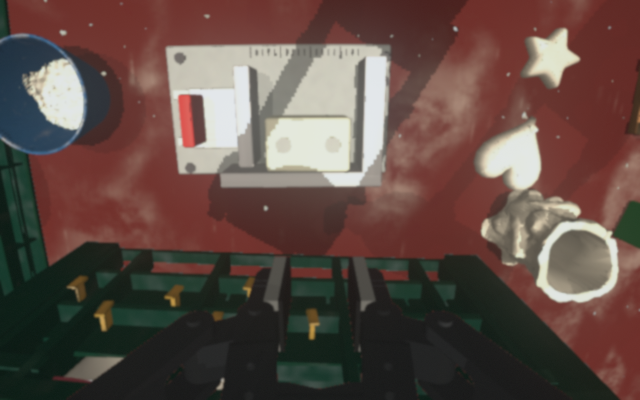

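Run:
```python
from h import *
im=cv2.imread("pics/w12.png")
crop(im,160,35,400,195,3.3,"pics/w12c.png")
```

```text
(no output)
```

View pics/w12c.png

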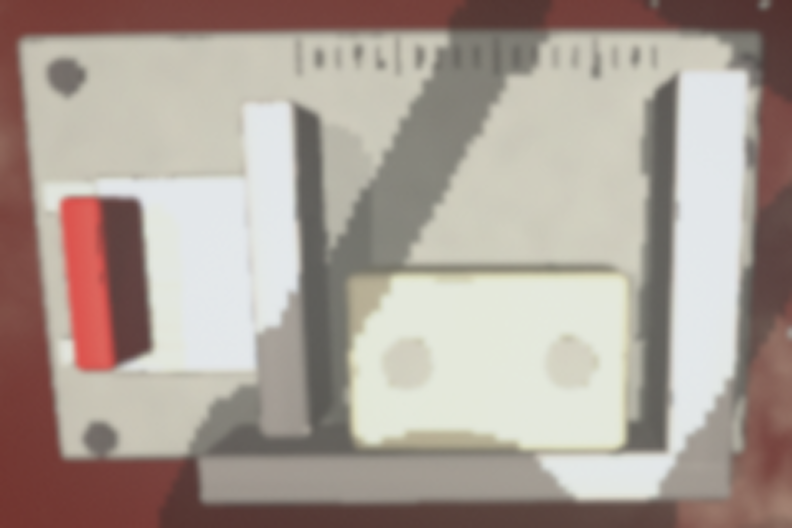

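Run:
```python
from h import *
im=cv2.imread("pics/w12.png")
crop(im,255,145,385,185,6,"pics/w12d.png")
crop(im,255,105,385,145,6,"pics/w12e.png")
```

```text
(no output)
```

View pics/w12d.png

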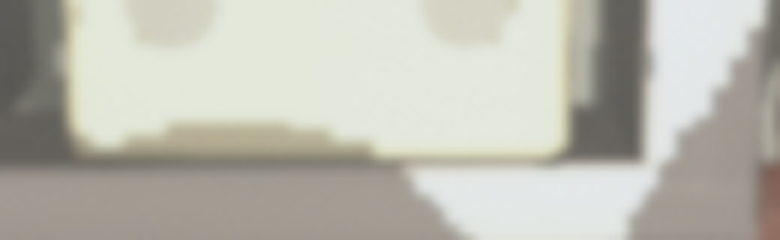

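View pics/w12e.png

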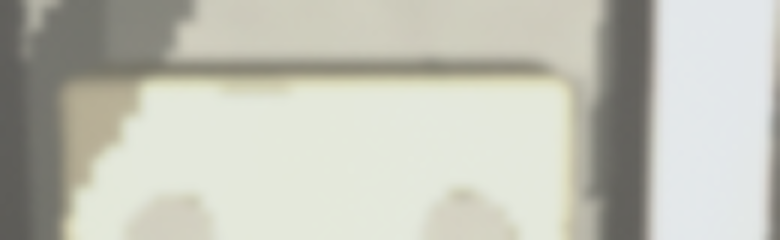

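Run:
```python
from h import *
i=vision.camera_info("wrist"); c=(i["mtx"],i["k1"],np.load("c12.npy")); T=cam("top")
print("cup right rim",px2w(c,[[88,100],[80,70],[75,135]],.062).round(4))
print("cup right rim top",px2w(T,[[450,192],[464,192]],.062).round(4))
U=lambda L:un(L,160,35,3.3)
W=px2w(c,U([(62,200),(78,369),(103,198),(113,370)]),.055); print("thumb outer,outer,inner,inner",W.round(4))
m=np.array([(-60,-117,12),(-60,73,12),(-46,45,56),(50,-117,12),(40,45,56)])*.001
p,r=fit(c,m,U([(20,38),(762,36),(680,72),(62,457),(668,455)]),[.59,-.29,.04]); print(p,r.round(1))
W=W[:,:2]; cs,sn=np.cos(p[2]),np.sin(p[2]); print((W-p[:2])@np.array([[cs,-sn],[sn,cs]]))
mb=np.array([(-21,33,54),(21,33,54),(21,-33,54),(-21,-33,54)])*.001
b,r=fit(c,mb,U([(628,272),(625,450),(352,447),(348,274)]),[.6,-.29,.04]); print(b,r.round(1),(b[:2]-p[:2])@np.array([[cs,-sn],[sn,cs]]))
g=np.array([.0,-.0897]);print("thumb mid world",p[:2]+np.array([[cs,-sn],[sn,cs]])@g)
```

```text
cup right rim [[ 0.5836 -0.4538  0.062 ]
 [ 0.5625 -0.4575  0.062 ]
 [ 0.6096 -0.4674  0.062 ]]
cup right rim top [[ 0.5835 -0.4528  0.062 ]
 [ 0.5826 -0.4918  0.062 ]]
thumb outer,outer,inner,inner [[ 0.5788 -0.3882  0.055 ]
 [ 0.6169 -0.3867  0.055 ]
 [ 0.5781 -0.3789  0.055 ]
 [ 0.6169 -0.3785  0.055 ]]
[ 0.59415697 -0.29387419  0.0412142 ] [[-0.9 -0.6]
 [ 1.4 -0.5]
 [ 0.2  0. ]
 [-0.6  1.2]
 [-0.1  0.2]]
[[-0.01925874 -0.09363271]
 [ 0.0189423  -0.0937114 ]
 [-0.0195721  -0.08424484]
 [ 0.0192486  -0.08546192]]
[ 0.61211512 -0.29070974  0.03789643] [[ 1.1 -0.1]
 [ 0.5  0.2]
 [-0.4  1.1]
 [-1.2 -1. ]] [0.01807329 0.00242185]
thumb mid world [ 0.59785283 -0.38349802]
```

```bash
python3 -m jog '1 .2 -.3 0 .02 -.03 0;1 .25 -.5 .1 0 0 0;1 .25 -.55 .2 0 0 0;1 .2 -.5 .2 0 0 0;1 .1 -.3 .2 0 0 0;1 0 0 .1 0 0 0;1 0 0 0 0 0 0;1 0 0 0 0 0 0' 40
python3 - <<'E'
from h import *
plan([.598,-.415,.03],np.pi+.044)
E
```

```text
time_s: 24.63
eef_pos: [0.5958, -0.3917, 0.1383]
tcp_rot: [0.066, -3.127, -0.019]
wrist_force: [0.2, -0.8, -0.3]
opening: -0.001
t 24.63 pos [ 0.5958 -0.3917  0.1383] yaw -3.0992 open -0.001 F [ 0.2 -0.8 -0.3] n 3
 turn/row [ 0.005 -0.006 -0.001]  total now-frame shift [-0.05 -0.49  2.16] final-frame [-0.02 -0.47  2.17]
   [-0.018 -0.165  0.72 ]
   [-0.014 -0.162  0.721]
   [-0.011 -0.159  0.721]
```

```bash
python3 -m jog '1 0 -.25 .1 .015 -.018 0;1 0 -.25 .25 0 0 0;1 .02 -.05 .35 0 0 0;1 .02 0 .25 0 0 0;1 0 0 0 0 0 0;1 0 0 0 0 0 0'
python3 - <<'E'
from h import *
plan([.598,-.415,.03],np.pi+.044)
E
```

```text
time_s: 25.13
eef_pos: [0.5993, -0.4149, 0.0902]
tcp_rot: [-0.076, 3.136, 0.003]
wrist_force: [0.0, 0.7, 1.0]
opening: -0.003
t 25.13 pos [ 0.5993 -0.4149  0.0902] yaw -3.0932 open -0.003 F [0.  0.7 1. ] n 2
 turn/row [0.001 0.003 0.003]  total now-frame shift [ 0.03 -0.    1.2 ] final-frame [ 0.03 -0.    1.2 ]
   [ 0.016 -0.002  0.602]
   [ 0.015 -0.001  0.602]
```

```bash
python3 -m jog '1 .04 0 .35 0 .006 .005;1 .03 0 .35 0 0 0;1 .03 0 .35 0 0 0;1 .02 0 .1 0 0 0;1 0 0 0 0 0 0;1 0 0 0 0 0 0'
python3 - <<'E'
from h import *
s=status.read_state(); im=vision.grab_frame("wrist"); cv2.imwrite("pics/w13.png",im)
plan([.598,-.395,.03],np.pi+.044)
E
```

```text
time_s: 25.63
eef_pos: [0.599, -0.4141, 0.0361]
tcp_rot: [-0.076, 3.133, -0.004]
wrist_force: [-0.4, -0.6, 0.2]
opening: -0.001
t 25.68 pos [ 0.5992 -0.4142  0.0365] yaw -3.093 open 0.001 F [ 0.2 -0.4  0. ] n 1
 turn/row [-0.004  0.01   0.006]  total now-frame shift [0.01 0.39 0.13] final-frame [0.01 0.39 0.13]
   [0.006 0.386 0.129]
```

View pics/w13.png

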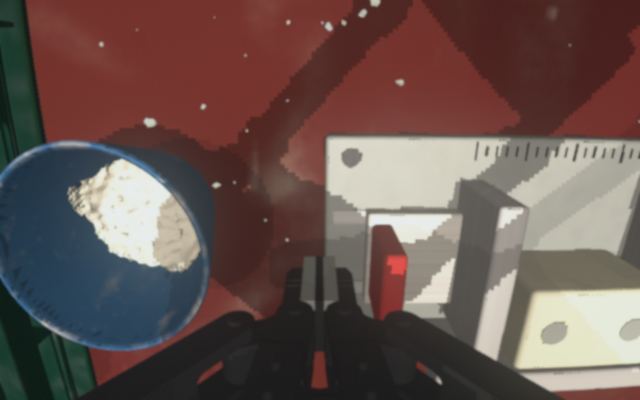

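```bash
python3 -m jog '1 0 .12 .05 -.004 .008 .005;1 0 .12 .05 0 0 0;1 0 .12 0 0 0 0;1 0 0 0 0 0 0' | grep -v tcp; python3 -m jog '1 0 .1 0 0 0 0;1 0 .08 0 0 0 0'
```

```text
time_s: 26.02
eef_pos: [0.6005, -0.397, 0.0351]
wrist_force: [-0.1, -0.1, 0.6]
opening: -0.001
time_s: 26.18
eef_pos: [0.6004, -0.3891, 0.0357]
tcp_rot: [-0.07, 3.133, -0.015]
wrist_force: [0.1, -3.2, -2.3]
opening: 0.0
```

```bash
for i in 1; do :; done; python3 -m jog '1 0 .08 0 0 0 0;1 0 .08 0 0 0 0' | grep -v tcp; python3 -m jog '1 0 .07 0 0 0 0;1 0 .07 0 0 0 0'
```

```text
time_s: 26.35
eef_pos: [0.6002, -0.3838, 0.0359]
wrist_force: [0.3, -13.0, -6.6]
opening: 0.0
time_s: 26.52
eef_pos: [0.6003, -0.3842, 0.0361]
tcp_rot: [-0.076, 3.13, -0.05]
wrist_force: [-1.8, -10.0, -4.6]
opening: 0.0
```

```bash
python3 -m jog '1 0 .06 0 0 0 0;1 0 .06 0 0 0 0' | grep -v tcp
python3 - <<'E'
from h import *
plan([.598,-.38,.035],np.pi+.044)
E
```

```text
time_s: 26.68
eef_pos: [0.6004, -0.3844, 0.0363]
wrist_force: [0.0, -9.3, -3.6]
opening: -0.004
t 26.68 pos [ 0.6004 -0.3844  0.0363] yaw -3.0912 open -0.004 F [ 0.  -9.3 -3.6] n 1
 turn/row [-0.056  0.015  0.008]  total now-frame shift [0.04 0.09 0.02] final-frame [0.04 0.09 0.03]
   [0.043 0.092 0.021]
```

```bash
python3 -m jog '1 0 .1 0 -.03 0 0;1 0 .15 0 -.03 0 0;1 0 .15 0 0 0 0'
python3 - <<'E'
from h import *
plan([.598,-.38,.035],np.pi+.044)
s=status.read_state(); im=vision.grab_frame("wrist"); cv2.imwrite("pics/w14.png",im)
E
```

```text
time_s: 26.93
eef_pos: [0.6005, -0.384, 0.0362]
tcp_rot: [-0.087, 3.123, -0.05]
wrist_force: [-1.1, -18.1, -6.0]
opening: 0.003
t 26.93 pos [ 0.6005 -0.384   0.0362] yaw -3.0856 open 0.003 F [ -1.1 -18.1  -6. ] n 1
 turn/row [-0.041  0.02   0.015]  total now-frame shift [0.05 0.08 0.02] final-frame [0.05 0.08 0.02]
   [0.047 0.083 0.02 ]
```

View pics/w14.png

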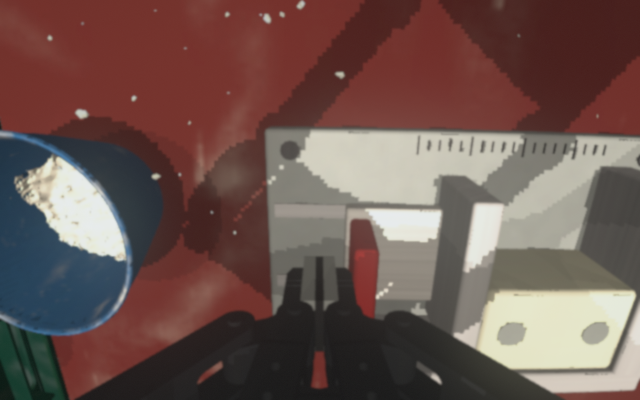

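```bash
python3 -m jog '1 0 -.2 0 -.03 .01 0;1 0 -.3 0 0 0 0;1 0 -.1 -.3 0 0 0;1 0 0 -.5 0 0 0;1 0 0 -.6 0 0 0;1 0 0 -.6 0 0 0;1 -.2 .5 -.4 0 0 0;1 -.3 .6 -.2 0 0 0;1 -.3 .6 0 0 0 0;1 -.2 .4 0 0 0 0;1 0 .2 0 0 0 0;1 0 0 0 0 0 0;1 0 0 0 0 0 0'
python3 - <<'E'
from h import *
s=status.read_state(); im=vision.grab_frame("wrist"); cv2.imwrite("pics/w15.png",im); np.save("c15.npy",cam("wrist",s)[2])
plan([.654,-.28,.18],np.pi+.044)
crop(im,120,0,440,230,2.5,"pics/w15c.png")
E
```

```text
time_s: 28.07
eef_pos: [0.6449, -0.29, 0.1728]
tcp_rot: [-0.077, 3.132, 0.006]
wrist_force: [0.1, -0.7, -0.2]
opening: 0.002
t 28.12 pos [ 0.6447 -0.2902  0.1727] yaw -3.0934 open -0.002 F [-0.1  0.1 -0.8] n 1
 turn/row [0.006 0.01  0.005]  total now-frame shift [-0.2   0.19 -0.14] final-frame [-0.19  0.19 -0.15]
   [-0.197  0.194 -0.143]
```

View pics/w15c.png

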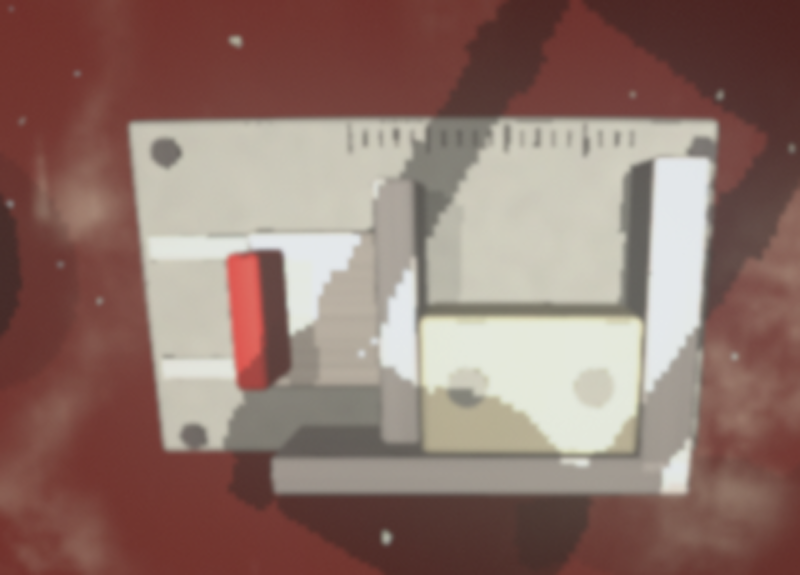

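Run:
```python
from h import *
i=vision.camera_info("wrist"); c=(i["mtx"],i["k1"],np.load("c15.npy"))
U=lambda L:un(L,120,0,2.5)
m=np.array([(-60,-117,12),(-60,73,12),(-46,45,56),(50,-117,12),(40,45,56)])*.001
p,r=fit(c,m,U([(130,122),(718,120),(654,158),(165,450),(641,457)]),[.59,-.29,.04]); print(p,r.round(1))
cs,sn=np.cos(p[2]),np.sin(p[2]); Rg=np.array([[cs,-sn],[sn,cs]])
mb=np.array([(-21,33,54),(21,33,54),(21,-33,54),(-21,-33,54)])*.001
b,r=fit(c,mb,U([(642,318),(637,453),(423,453),(420,318)]),[.6,-.29,.04]); print(r.round(1),(b[:2]-p[:2])@Rg,b[2]-p[2])
W=px2w(c,U([(415,182),(420,440),(228,258),(240,388)]),.055); print("jaw inner, thumb outer",((W[:,:2]-p[:2])@Rg).round(4))
```

```text
[ 0.59384727 -0.29382044  0.04562466] [[-1.4 -0.4]
 [ 1.3 -0.3]
 [ 0.7 -0.5]
 [-0.7  1.1]
 [-0.2  0.6]]
[[ 1.1 -0.9]
 [ 0.4  0.9]
 [-0.6  1.1]
 [-1.  -0.8]] [0.01862468 0.01148361] 0.00243725345586205
jaw inner, thumb outer [[-0.0392 -0.0213]
 [ 0.0345 -0.0217]
 [-0.019  -0.0751]
 [ 0.0185 -0.0749]]
```

Run:
```python
from rig import ticket,status
print(status.read_state()["time_s"]); print(ticket.job_done())
```

```text
28.1167
the job is handed in; nothing more can be done
None
```

I moved the block from its casting frame into the larger gauge, pushed it back to the fence, slid the jaw shut on it and handed the job in at 28.1 s. Handing in gives no verdict, so whether it passed is not confirmed.

- **Moving the block:** I lifted it out of the frame by its ends, stood it on the table, and took it again by its long sides. I then set it on the deck and pushed it low down with the parted fingers until it pressed on the fence with about 12 N. The jaw was still open, at about 0.0055.
- **Closing the jaw:** I pushed the thumb plate with shut fingers until it stopped, reaching about 18 N, then moved the arm clear.

**Last camera check, in gauge coordinates:**

| Quantity | Measured | Wanted |
|---|---|---|
| Block x | 18.6 mm | 17–21 mm |
| Block y | 11.5 mm | 10–14 mm |
| Angle to gauge | 0.002 rad | below 0.035 rad |
| Jaw value | about 0.0235 | 0.022–0.026 |

- **Margins:** The corner fits left about 1 pixel of error. Before the jaw closed, block x read 18.1 mm, about 1 mm from the lower limit. The enlarged picture showed the block parallel to the fence, with no gap beyond about 1 pixel.
- **Not measured directly:** I did not measure the jaw-to-block contact force or the bystander positions. Nothing in the pictures suggested that a bystander had been touched.

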